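# Rap out the stuck sleeve and close the steriliser box

### The arm

A 7-joint arm with a two-finger parallel gripper is mounted at the origin on the work surface. World frame = base frame: x ahead of the robot, y to its left, z up, the work surface at z = 0. Lengths are in m, angles in rad, forces in N, time in s.
With the tool pointing down it reaches from about 0.4 to 0.875 m from the base axis. Payload 6.5 kg.
Tool frame: the origin (TCP) lies midway between the tips of the shut fingers; the grasp point (between the pads) lies 19 mm behind it (robot.hold_point_z is the distance from the TCP to the grasp point, in m); z points along the fingers, y is the direction in which the jaws open and shut (so a half turn about z gives the same grasp; the last joint's range is limited). The gripper opens to 85 mm and grips with 20 to 120 N. Pads are 22 mm wide; open, the fingers measure 114 mm over their backs; the gripper's body (76 mm by 85 mm) begins 54 mm behind the grasp point. The pads swing forward as they close: fully open they stand 13 mm farther back than shut.
Start: joints at [-1.378, 0.536, -0.004, 1.538, 0.003, 1.067, -0.071], TCP at [0.166, 0.628, 0.231] pointing down, gripper open.
Joint ranges: [-2.7, 2.7], [-0.37, 2.16], [-1.27, 1.26], [0.24, 2.4], [-1.31, 4.45], [0.19, 1.91], [-2.76, 2.76]. Speed limits (rad/s): [2.39, 2.39, 3.14, 3.14, 3.14, 3.14, 3.14].

### API

Orientations are given as a rotation vector (axis times angle).
In Python, from bench import robot gives the robot as it stands. The module is installed in compiled form; this text tells all that it offers.
- The arm moves only by the shell command python3 -m inch 'ROWS' [OPENING] [FORCE]. ROWS is JSON, a list of rows, each an object of numbers: "dx", "dy", "dz": the shift along the tool's x, y, z in m; "wx", "wy", "wz": the turn, a rotation vector about the tool's x, y, z in rad. In form: [{"dx": .., "dy": .., "dz": .., "wx": .., "wy": .., "wz": ..}, ...]. A call has 1 to 8 rows; each row shifts and turns the commanded pose from where the row before left it, along the tool's axes as they then stand; what a row does not reach is not made up. A row lasts 1/12 s, in which the tool goes at most 41.7 mm and 7.16 degrees, less where a joint would pass 70% of its speed; a pose out of reach is approached as far as the arm can. A call is refused whole if a number of a shift passes 0.0417 or a number of a turn 0.125, either way. A call with a gripper value outside its range is refused whole. OPENING is the opening in per cent of the stroke, from 0 (shut) to 100 (fully open), set as the call begins (- or left out, the last holds). The fingers move at their own pace and stop on an object; FORCE is the grip in N (left out, the last holds). Time passes only in rows, so rows that do not move let the fingers close. It gives the time, the measured TCP pose, the force and the opening at its end, in the units of the state.
- robot.read_state(): the state, without advancing time (a new reading comes with each control period).
- robot.grab_frame(name): name is "scene" or "top"; returns the picture (384x512x3 uint8, blue, green, red); there is no depth.
- robot.get_calibration(name): a dict with "mtx" (3x3 intrinsics, pixels), "k1" (the pictures are not rectified: a ray, as slopes to the right and down, at radius r is drawn at 1 + k1 r^2 times it, then the intrinsics apply), "cam_to_world" (4x4, takes a point from camera to world coordinates). Camera axes: x right, y down, z forward; pixel columns grow to the right and rows downward; lengths in m; the calibration is good to about 2 mm. A picture is of the moment at which its call begins. get_calibration takes no time and is no camera call.
- robot.hand_in(): hands the job in, once; it reports no verdict.
The state is a dict: "time_s": time; "joint_positions": joint angles; "joint_vel": joint speeds; "joint_torque": joint torques, N m; "ee_pos": TCP position; "tool_rot": TCP orientation; "force": force on the tool from outside, world axes, zero at the start; "ft_torque": the same for the moment, N m; "grip_width": finger opening in m.
Only numpy, scipy, OpenCV 4.12 (cv2) and the standard library are available. Lean on these libraries where they do the work, as an engineer would, in place of code of your own. Each camera call takes 0.05 s, during which the arm holds its last target. There are 200 camera calls.

### The job

Get these steel hexagonal sleeves ready for the autoclave. The last one is stuck up inside the upturned aluminium pot: rap the pot, mouth down, sharply on the white board until the sleeve drops out, and stand the pot upturned again in the middle of its drain mat. Put that sleeve and every loose sleeve on the bench into the open metal box, then shut the lid fully and after that swing the clamp all the way down onto it; leave the bottle, beaker and jar where they are.

Things in the scene. Friction and masses are not known exactly. Their poses are not given: they have to be found in the camera images.
- pot_grip (a point): The point to grip the upturned pot: centre of the solid round foot that stands up at its top, 36 mm in diameter, standing free from 81 to 114 mm above the mouth; this point lies 98 mm above the mouth. The pot weighs about 160 g, and z points up out of the foot.
- pot_mouth (a point): Centre of the mouth of the upturned aluminium pot, in the plane of the rim it stands on, mouth down; the rim has a flange of 60 mm diameter and 7 mm thickness, the body above it is 49 mm at most, the whole pot is 114 mm tall. z points up when it is upturned. It starts standing on the drain mat.
- stuck_c (a point): Steel hexagonal sleeve, 30 mm across flats (34.6 over corners), 44 mm tall, 150 g, dark 18 mm bore; this point is its centre, half-way up. z runs along the bore, flats face its x axis and every 60 degrees from it. Starts stuck inside the pot, upright on its axis, centre 42 mm above the mouth, on three sprung nubs that bear about twice its weight. Once freed it stands on the surface under the pot.
- sleeve_a_c (a point): Steel hexagonal sleeve, 30 mm across flats (34.6 over corners), 44 mm tall, 150 g, dark 18 mm bore; this point is its centre, half-way up. z runs along the bore, flats face its x axis and every 60 degrees from it. Starts standing on the bench; may be absent.
- sleeve_b_c (a point): Steel hexagonal sleeve, 30 mm across flats (34.6 over corners), 44 mm tall, 150 g, dark 18 mm bore; this point is its centre, half-way up. z runs along the bore, flats face its x axis and every 60 degrees from it. Starts standing on the bench; may be absent.
- sleeve_c_c (a point): Steel hexagonal sleeve, 30 mm across flats (34.6 over corners), 44 mm tall, 150 g, dark 18 mm bore; this point is its centre, half-way up. z runs along the bore, flats face its x axis and every 60 degrees from it. Starts standing on the bench; may be absent.
- sleeve_d_c (a point): Steel hexagonal sleeve, 30 mm across flats (34.6 over corners), 44 mm tall, 150 g, dark 18 mm bore; this point is its centre, half-way up. z runs along the bore, flats face its x axis and every 60 degrees from it. Starts standing on the bench; may be absent.
- board: White plastic rapping board, fixed, 130 x 130 mm and 12 mm thick; origin at the centre of its underside, on the bench, so its top is 12 mm above. Striking the pot's mouth on it at 0.15 to 0.3 m/s, stopping on contact (repeat, harder if need be), frees the stuck sleeve; lifting or gently setting down does not. The sleeve stays on the board when the pot is lifted straight up by over 45 mm.
- mat: Dark rubber drain mat, fixed, 120 x 120 mm and 4 mm thick; origin at the centre of its underside, so its top is 4 mm above. The pot belongs in its middle.
- box_floor (a point): Centre of the inner floor of the fixed open metal box, 4 mm above the bench. The box is 200 mm (its x) by 170 mm (its y) outside with 4 mm walls, and its rim is 62 mm above the bench; inside 192 x 162 mm. Its x axis points to the hinge side of the lid (roughly to the robot's left), the clamp is in the middle of the opposite side. Sleeves fit inside standing or lying, below the lid.
- lid (a joint): Angle of the lid in rad: 0 is shut flat on the box, 1.57 upright, 1.9 the stop. The lid is a flat plate 200 x 170 x 6 mm without a handle on a stiff hinge; it stays where it is left and takes about 2 to 4 N at its free edge to move. Push it over from behind with closed fingers and press it down.
- lid_hinge (a point): Middle of the lid's hinge line, on the underside of the lid, along the box's y axis; 100 mm from the box's centre along its x and 62.5 mm above the bench.
- lid_edge (a point): Middle of the lid's free edge, on its outer (upper) face, 200 mm from the hinge line.
- clamp (a joint): Angle of the clamp lever in rad: 0 is down flat across the shut lid, 1.57 straight up, more leans outward, away from the box; 2.6 is the stop. Stiff: it stays where it is left and takes about 2 N at its grip. Open, it stands up to 65 mm above its hinge: carry things over it, and close it only after the lid.
- clamp_hinge (a point): Middle of the clamp's hinge axis, which runs along the box's y, on the side opposite the lid hinge: 112 mm from the box's centre against its x, 66 mm above the bench.
- clamp_grip (a point): Centre of the black cross bar (16 mm thick, 34 mm long along the box's y) at the end of the clamp lever, 58 mm out from the clamp hinge and, when the lever is down, 10 mm above it. The steel lever is 14 mm wide and 8 mm thick.
- wash_bottle: White plastic bottle, 60 mm wide and 160 mm tall, not part of the job; origin at the centre of its underside.
- beaker: Glass beaker, 64 mm wide and 85 mm tall, not part of the job; origin at the centre of its underside.
- jar: Brown glass jar, 56 mm wide and 70 mm tall, not part of the job; origin at the centre of its underside.
Things that resemble listed ones, but are neither listed nor needed, are in the scene too. Leave any purple look-alike of the part that bears sleeve_d_c alone. There is more than one size of the mat; the job needs the larger.

How it is judged:
On the way, in this order (a step that is already met when the one before it is completed fails the run):
1. the upturned pot has been rapped on the board (or its sleeve is already out of it) (((contact force between pot and board above 12 N and angle between pot_mouth's own z axis and vertical below 0.4 rad) or distance between stuck_c and pot_mouth above 0.09 m)).
2. every sleeve lies or stands in the box (x of stuck_c in the frame of box_floor between -0.092 and 0.092 m and y of stuck_c in the frame of box_floor between -0.077 and 0.077 m and z of stuck_c in the frame of box_floor between 0.005 and 0.035 m and x of sleeve_a_c in the frame of box_floor between -0.092 and 0.092 m and y of sleeve_a_c in the frame of box_floor between -0.077 and 0.077 m and z of sleeve_a_c in the frame of box_floor between 0.005 and 0.035 m and x of sleeve_b_c in the frame of box_floor between -0.092 and 0.092 m and y of sleeve_b_c in the frame of box_floor between -0.077 and 0.077 m and z of sleeve_b_c in the frame of box_floor between 0.005 and 0.035 m and x of sleeve_c_c in the frame of box_floor between -0.092 and 0.092 m and y of sleeve_c_c in the frame of box_floor between -0.077 and 0.077 m and z of sleeve_c_c in the frame of box_floor between 0.005 and 0.035 m and x of sleeve_d_c in the frame of box_floor between -0.092 and 0.092 m and y of sleeve_d_c in the frame of box_floor between -0.077 and 0.077 m and z of sleeve_d_c in the frame of box_floor between 0.005 and 0.035 m), for 0.2 s.
3. the lid is shut on the loaded box (all of step 2 and value of joint lid below 0.05 rad), for 0.2 s.
4. the clamp is down on the shut lid (value of joint lid below 0.05 rad and value of joint clamp below 0.12 rad), for 0.2 s.
At the end, for the whole second after the job is handed in: Every sleeve present is on the floor of the box, standing or lying; the lid is shut (within 0.05 rad) and the clamp down (within 0.12 rad); the pot stands upturned on its mat, its centre within 35 mm of the mat's centre along each side (all of step 2 and all of step 4 and x of pot_mouth in the frame of mat between -0.035 and 0.035 m and y of pot_mouth in the frame of mat between -0.035 and 0.035 m and z of pot_mouth in the frame of mat between -0.002 and 0.01 m and angle between pot_mouth's own z axis and vertical below 0.1 rad and linear speed of pot below 0.02 m/s); the robot touches nothing.
It fails at once if the wash bottle is shoved more than 30 mm or knocked over (distance of wash_bottle from where it was at the start of the episode above 0.03 m or angle between wash_bottle's own z axis and vertical above 0.4 rad).
It fails at once if the beaker is shoved more than 30 mm or knocked over (distance of beaker from where it was at the start of the episode above 0.03 m or angle between beaker's own z axis and vertical above 0.4 rad).
It fails at once if the jar is shoved more than 30 mm or knocked over (distance of jar from where it was at the start of the episode above 0.03 m or angle between jar's own z axis and vertical above 0.4 rad).
Of sleeve_a, sleeve_b, sleeve_c, sleeve_d only 2 to 4 are there at a start; the rules pass over those that are not, and their reading is None.
At some moment in a run one of sleeve_a, sleeve_b, sleeve_c, sleeve_d may be knocked a few centimetres aside while the robot is not near it.
Once in a run the grip may slacken for a moment while it holds something.
It also fails if it takes over 210 s, if anything falls off the work surface, if the arm or the gripper's body presses on something with over 40 N, if the wrist force passes 120 N, or if a joint passes its speed limit or range.

## Working session

There is one attempt and no reset: what is moved stays moved. The work goes in short steps, Python scripts to look and compute and a shell command to move; the robot and the scene stay as the last step left them, time stands still between calls to the robot, and variables do not carry over. Pictures are saved under pics/ and viewed, about 12 in all and at most 16, crops included, and the job is handed in when it is done.

```bash
mkdir -p pics
cat > h.py <<'E'
import numpy as np,cv2
from bench import robot
from scipy.spatial.transform import Rotation as R
def p2w(n,u,v,z):
    c=robot.get_calibration(n);K=np.array(c["mtx"]);T=np.array(c["cam_to_world"])
    d=np.array([(u-K[0,2])/K[0,0],(v-K[1,2])/K[1,1]]);s=d.copy()
    for _ in range(20): s=d/(1+c["k1"]*(s@s))
    r=T[:3,:3]@np.array([s[0],s[1],1]);o=T[:3,3]
    return o+r*(z-o[2])/r[2]
def w2p(n,p):
    c=robot.get_calibration(n);K=np.array(c["mtx"]);T=np.array(c["cam_to_world"])
    q=T[:3,:3].T@(np.array(p)-T[:3,3]);s=q[:2]/q[2];s=s*(1+c["k1"]*(s@s))
    return K[0,0]*s[0]+K[0,2],K[1,1]*s[1]+K[1,2]
def snap(n,f,box=None):
    im=np.array(robot.grab_frame(n));cv2.imwrite(f"pics/{f}_raw.png",im)
    if box: x0,y0,x1,y1=box;im=im[y0:y1,x0:x1]
    k=min(800/im.shape[1],600/im.shape[0]);im=cv2.resize(im,None,fx=k,fy=k,interpolation=cv2.INTER_CUBIC)
    cv2.imwrite(f"pics/{f}.png",im);return k
def go(tgt):
    "shift needed in tool axes"
    s=robot.read_state();r=R.from_rotvec(s["tool_rot"])
    return r.inv().apply(np.array(tgt)-np.array(s["ee_pos"]))
E
python3 - <<'E'
from h import *
np.set_printoptions(precision=4,suppress=True)
print(snap("top","t0"),snap("scene","s0"))
s=robot.read_state();print(s["ee_pos"],R.from_rotvec(s["tool_rot"]).as_matrix(),s["time_s"],s["force"])
for n in("top","scene"):
  c=robot.get_calibration(n);print(np.array(c["cam_to_world"]),np.array(c["mtx"]),c["k1"])
E
```

```text
1.5625 1.5625
[0.1662 0.6278 0.2305] [[-0.9667  0.2558 -0.0003]
 [ 0.2558  0.9667 -0.0016]
 [-0.0001 -0.0016 -1.    ]] 0.1 [-0.0624 -0.1074  0.0548]
[[-0.1357 -0.9699  0.2023  0.3468]
 [-0.9907  0.1336 -0.0239  0.0107]
 [-0.0039 -0.2036 -0.979   1.1819]
 [ 0.      0.      0.      1.    ]] [[377.3682   0.     256.6063]
 [  0.     377.3682 191.4238]
 [  0.       0.       1.    ]] -0.016623315103143476
[[ 0.4818  0.689  -0.5414  1.1767]
 [ 0.8762 -0.3731  0.305  -0.3443]
 [ 0.0081 -0.6213 -0.7835  1.0156]
 [ 0.      0.      0.      1.    ]] [[490.9278   0.     239.8389]
 [  0.     490.9278 185.4759]
 [  0.       0.       1.    ]] 0.06618548173939472
```

View pics/t0.png

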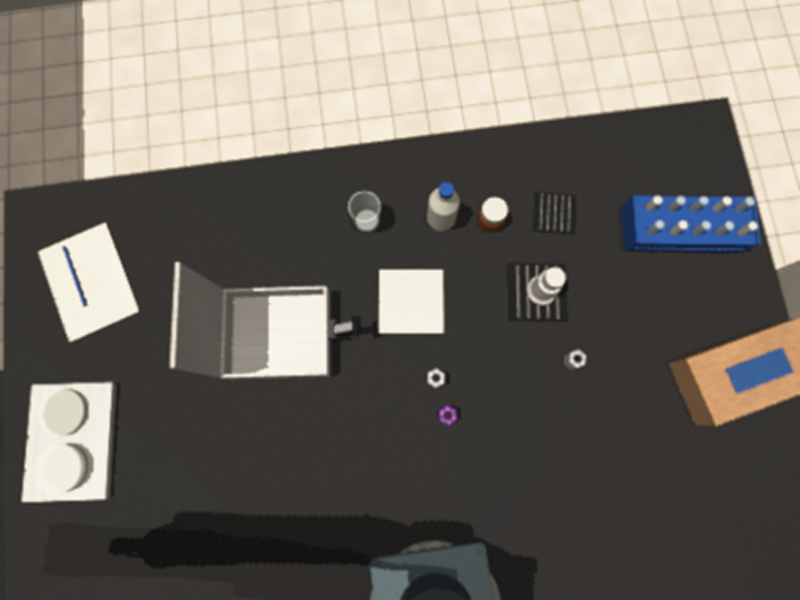

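View pics/s0.png

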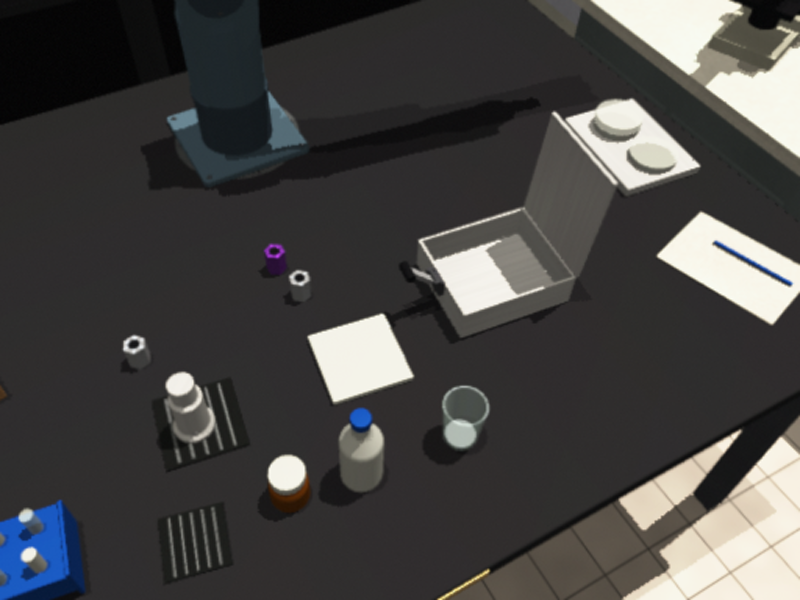

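The top view (800x600 scale) shows two steel sleeves at (436,378) and (577,359), with the purple look-alike at (448,415). The pot is on the larger mat at (538,292) and the board is at (411,301). The box is at about (275,332), with its clamp at (360,328). The bottle, beaker and jar stand along the far side.

Run:
```python
from h import *
np.set_printoptions(precision=4,suppress=True)
k=1.5625
s=robot.read_state();print("tcp px",np.array(w2p("top",s["ee_pos"]))*k,np.array(w2p("scene",s["ee_pos"]))*k)
t=lambda u,v,z:p2w("top",u/k,v/k,z)
q=lambda u,v,z:p2w("scene",u/k,v/k,z)
print("board",[t(*c,.012)[:2] for c in((379,269),(443,269),(443,334),(379,334))],t(411,301.5,.012), q(361,358,.012))
print("mat",[t(*c,.004)[:2] for c in((509,264),(565,265),(567,321),(509,320))])
print("pot foot", t(554,279,.118),q(180,383,.118))
print("slv1",t(436,378,.044),q(300,278,.044)); print("slv2",t(577.5,357.5,.044),q(135,344,.044))
print("purple",t(448,415,.044))
print("boxrim",[t(*c,.062)[:2] for c in((223,288),(328,287),(329,376),(222,376))])
print("boxrimS",[q(*c,.062)[:2] for c in((418,241),(463,314),(575,276),(526,210))])
print("clamp grip",t(375,328,.1),q(406,271,.1))
print("bottle",t(447,189,.16),"beaker",t(366,222,.0),"jar",t(494,210,.07))
im1=cv2.imread("pics/t0_raw.png");im2=cv2.imread("pics/s0_raw.png")
a=cv2.resize(im1[150:250,130:290],None,fx=5,fy=5,interpolation=3);cv2.imwrite("pics/c1.png",a)
a=im1[160:270,270:400]; b=im2[135:260,225:360]
cv2.imwrite("pics/c2.png",np.hstack([cv2.resize(a[:100,:100],(400,400),interpolation=3),cv2.resize(b[:100,:100],(400,400),interpolation=3)]))
```

```text
tcp px [ 14.8379 597.9191] [565.9346 -14.8232]
board [array([0.657 , 0.0182]), array([ 0.6391, -0.1117]), array([ 0.5063, -0.0915]), array([0.5238, 0.0354])] [ 0.5808 -0.0373  0.012 ] [ 0.592  -0.0379  0.012 ]
mat [array([ 0.6331, -0.2492]), array([ 0.6152, -0.3635]), array([ 0.4994, -0.3451]), array([ 0.5175, -0.229 ])]
pot foot [ 0.5656 -0.3019  0.118 ] [ 0.5721 -0.3041  0.118 ]
slv1 [ 0.4196 -0.0627  0.044 ] [ 0.4257 -0.0617  0.044 ]
slv2 [ 0.4211 -0.3394  0.044 ] [ 0.4242 -0.3364  0.044 ]
purple [ 0.3475 -0.0749  0.044 ]
boxrim [array([0.6475, 0.3247]), array([0.6215, 0.121 ]), array([0.4496, 0.1383]), array([0.477 , 0.3394])]
boxrimS [array([0.4611, 0.1406]), array([0.6248, 0.124 ]), array([0.6463, 0.3235]), array([0.4881, 0.3413])]
clamp grip [0.5226 0.0394 0.1   ] [0.5345 0.0728 0.1   ]
bottle [ 0.7516 -0.1264  0.16  ] beaker [0.7653 0.0323 0.    ] jar [ 0.7306 -0.2243  0.07  ]
```

View pics/c1.png

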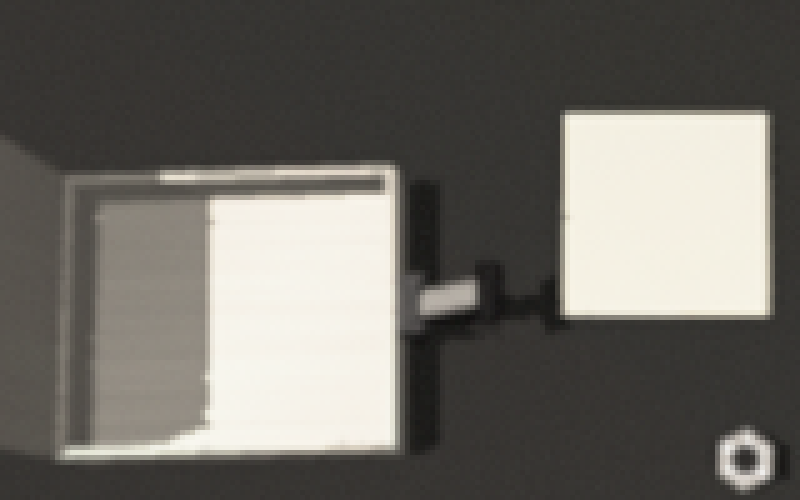

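The clamp lever leans outward from (405,300) to its bar at (489,292) in the crop, the lid is open to the left, and the box floor looks empty. I'll turn to the box heading and move above the pot.

```bash
python3 -m inch '[{"dz":-0.0375,"wz":-0.035},{"dz":-0.0375,"wz":-0.035},{"dz":-0.0375,"wz":-0.034},{"dz":-0.0375,"wz":-0.034},{"dx":-0.029,"dy":-0.0215},{"dx":-0.029,"dy":-0.0215},{"dx":-0.029,"dy":-0.0215},{"dx":-0.029,"dy":-0.0215}]' 100 60
python3 -m inch '[{"dx":-0.029,"dy":-0.0215},{"dx":-0.029,"dy":-0.0215},{"dx":-0.029,"dy":-0.0215},{"dx":-0.029,"dy":-0.0215},{"dx":-0.029,"dy":-0.0215},{"dx":-0.029,"dy":-0.0215},{"dx":-0.029,"dy":-0.0215},{"dx":-0.029,"dy":-0.0215}]'
cat > tri.py <<'E'
from h import *
def tri(a,b):
    P=[];D=[]
    for n,(u,v) in(("top",a),("scene",b)):
        p=p2w(n,u,v,0.);o=np.array(robot.get_calibration(n)["cam_to_world"])[:3,3]
        d=(p-o)/np.linalg.norm(p-o);P.append(o);D.append(d)
    A=sum(np.eye(3)-np.outer(d,d) for d in D);b=sum((np.eye(3)-np.outer(d,d))@o for d,o in zip(D,P))
    return np.linalg.solve(A,b)
E
python3 - <<'E'
from tri import *
k=1.5625
print("clamp grip",tri((227.8,208.4),(406/k,271/k)))
print("lidedge far",tri((177/k,263/k),(613/k,183/k)),"near",tri((171/k,367/k),(554/k,116/k)))
s=robot.read_state();print(s["ee_pos"],s["joint_positions"],go([.569,-.303,.25]),R.from_rotvec(s["tool_rot"]).as_matrix().round(3))
E
```

```text
clamp grip [0.53239636 0.07415189 0.09693542]
lidedge far [0.64574255 0.3393907  0.25904726] near [0.47982184 0.36267442 0.25040349]
[0.16618868 0.62779921 0.23048779] [-1.37820823  0.53710673 -0.0044512   1.53877997  0.00256008  1.06730115
 -0.07120054] [-0.62754958 -0.79679055 -0.01819916] [[-0.967  0.256 -0.   ]
 [ 0.256  0.967 -0.002]
 [-0.    -0.002 -1.   ]]invalid input at $[0]: expected keys dx, dy, dz, wx, wy, wz
invalid input at $[0]: expected keys dx, dy, dz, wx, wy, wz
```

```bash
python3 -m inch '[{"dx":0,"dy":0,"dz":-0.0375,"wx":0,"wy":0,"wz":-0.035},{"dx":0,"dy":0,"dz":-0.0375,"wx":0,"wy":0,"wz":-0.035},{"dx":0,"dy":0,"dz":-0.0375,"wx":0,"wy":0,"wz":-0.034},{"dx":0,"dy":0,"dz":-0.0375,"wx":0,"wy":0,"wz":-0.034},{"dx":-0.029,"dy":-0.0215,"dz":0,"wx":0,"wy":0,"wz":0},{"dx":-0.029,"dy":-0.0215,"dz":0,"wx":0,"wy":0,"wz":0},{"dx":-0.029,"dy":-0.0215,"dz":0,"wx":0,"wy":0,"wz":0},{"dx":-0.029,"dy":-0.0215,"dz":0,"wx":0,"wy":0,"wz":0}]' 100 60
python3 -m inch '[{"dx":-0.029,"dy":-0.0215,"dz":0,"wx":0,"wy":0,"wz":0},{"dx":-0.029,"dy":-0.0215,"dz":0,"wx":0,"wy":0,"wz":0},{"dx":-0.029,"dy":-0.0215,"dz":0,"wx":0,"wy":0,"wz":0},{"dx":-0.029,"dy":-0.0215,"dz":0,"wx":0,"wy":0,"wz":0},{"dx":-0.029,"dy":-0.0215,"dz":0,"wx":0,"wy":0,"wz":0},{"dx":-0.029,"dy":-0.0215,"dz":0,"wx":0,"wy":0,"wz":0},{"dx":-0.029,"dy":-0.0215,"dz":0,"wx":0,"wy":0,"wz":0},{"dx":-0.029,"dy":-0.0215,"dz":0,"wx":0,"wy":0,"wz":0}]'
cat > st.py <<'E'
import sys
from h import *
s=robot.read_state();np.set_printoptions(precision=4,suppress=True)
r=R.from_rotvec(s["tool_rot"])
print(round(s["time_s"],2),np.array(s["ee_pos"]),"q",np.array(s["joint_positions"]).round(2),"F",np.array(s["force"]).round(1),"w",s["grip_width"])
# turn to level tool with y along box x
want=R.from_matrix(np.array([[-.993,.12,0],[.12,.993,0],[0,0,-1]]))
print("turn",(r.inv()*want).as_rotvec())
for a in sys.argv[1:]: print(a,go(eval(a)))
E
python3 st.py "[.569,-.303,.25]"
```

```text
time_s: 0.77
ee_pos: [0.2721, 0.5276, 0.381]
tool_rot: [-0.189, -3.136, 0.001]
force: [0.8, 0.6, -0.5]
grip_width: 0.0852
time_s: 1.43
ee_pos: [0.4816, 0.3287, 0.381]
tool_rot: [-0.189, -3.135, 0.001]
force: [0.7, 0.6, -0.3]
grip_width: 0.0853
1.43 [0.4816 0.3287 0.381 ] q [-0.8   0.3   0.16  1.53 -0.05  1.31  0.82] F [ 0.7  0.6 -0.3] w 0.08531728448553076
turn [-0.0004 -0.0005 -0.0004]
[.569,-.303,.25] [-0.1629 -0.6165  0.1312]
```

```bash
python3 -m inch '[{"dx":-0.0102,"dy":-0.0385,"dz":0.008,"wx":0,"wy":0,"wz":0},{"dx":-0.0102,"dy":-0.0385,"dz":0.008,"wx":0,"wy":0,"wz":0},{"dx":-0.0102,"dy":-0.0385,"dz":0.008,"wx":0,"wy":0,"wz":0},{"dx":-0.0102,"dy":-0.0385,"dz":0.008,"wx":0,"wy":0,"wz":0},{"dx":-0.0102,"dy":-0.0385,"dz":0.008,"wx":0,"wy":0,"wz":0},{"dx":-0.0102,"dy":-0.0385,"dz":0.008,"wx":0,"wy":0,"wz":0},{"dx":-0.0102,"dy":-0.0385,"dz":0.008,"wx":0,"wy":0,"wz":0},{"dx":-0.0102,"dy":-0.0385,"dz":0.008,"wx":0,"wy":0,"wz":0}]'
python3 -m inch '[{"dx":-0.0102,"dy":-0.0385,"dz":0.008,"wx":0,"wy":0,"wz":0},{"dx":-0.0102,"dy":-0.0385,"dz":0.008,"wx":0,"wy":0,"wz":0},{"dx":-0.0102,"dy":-0.0385,"dz":0.008,"wx":0,"wy":0,"wz":0},{"dx":-0.0102,"dy":-0.0385,"dz":0.008,"wx":0,"wy":0,"wz":0},{"dx":-0.0102,"dy":-0.0385,"dz":0.008,"wx":0,"wy":0,"wz":0},{"dx":-0.0102,"dy":-0.0385,"dz":0.008,"wx":0,"wy":0,"wz":0},{"dx":-0.0102,"dy":-0.0385,"dz":0.008,"wx":0,"wy":0,"wz":0},{"dx":-0.0102,"dy":-0.0385,"dz":0.008,"wx":0,"wy":0,"wz":0}]'
python3 -m inch '[{"dx":0,"dy":0,"dz":0.04,"wx":0,"wy":0,"wz":0},{"dx":0,"dy":0,"dz":0.04,"wx":0,"wy":0,"wz":0},{"dx":0,"dy":0,"dz":0.02,"wx":0,"wy":0,"wz":0},{"dx":0,"dy":0,"dz":0,"wx":0,"wy":0,"wz":0}]'
python3 st.py "[.569,-.303,.083]"
python3 -c "
from h import *
s=robot.read_state();print(w2p('scene',s['ee_pos']))
print(snap('scene','s1',(60,170,220,290)))"
```

```text
time_s: 2.1
ee_pos: [0.5242, 0.0128, 0.3168]
tool_rot: [-0.189, -3.136, -0.0]
force: [0.2, 0.6, -0.3]
grip_width: 0.0856
time_s: 2.77
ee_pos: [0.5683, -0.3025, 0.2525]
tool_rot: [-0.189, -3.135, -0.001]
force: [1.2, 0.3, 0.7]
grip_width: 0.0852
time_s: 3.1
ee_pos: [0.5649, -0.2988, 0.1475]
tool_rot: [-0.189, -3.126, -0.006]
force: [-1.7, 1.9, 0.8]
grip_width: 0.0852
3.1 [ 0.5649 -0.2988  0.1475] q [ 0.15  0.64  0.38  1.64 -0.28  0.92  2.09] F [-1.7  1.9  0.8] w 0.0851605022378177
turn [ 0.0033 -0.0098 -0.0006]
[.569,-.303,.083] [-0.0052 -0.0039  0.0644]
(np.float64(113.76574797732323), np.float64(233.99628031572792))
5.0
```

View pics/s1.png

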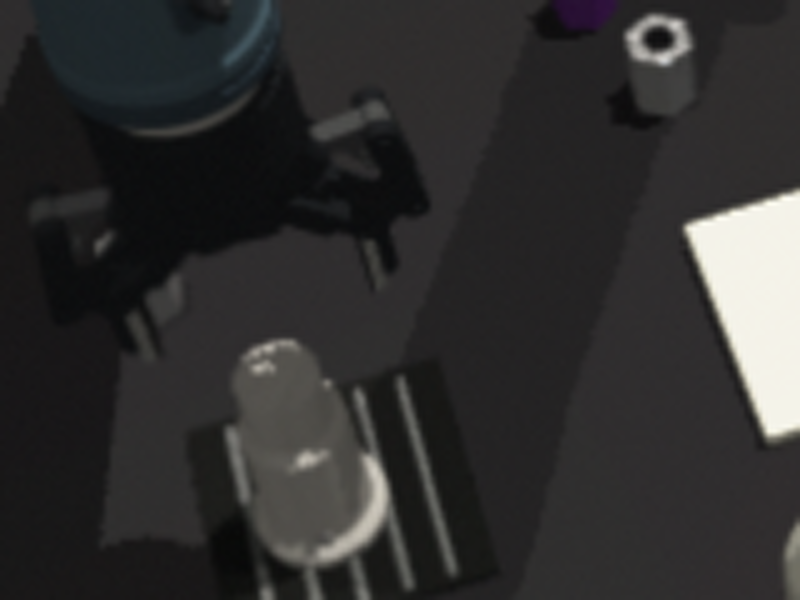

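The crop shows the open fingers above the pot, with the fingertip midpoint at about (265,320) and the foot top at about (277,367). The projected TCP agrees with the tip midpoint. I'll level the tool and go down.

```bash
python3 -c "
from h import *
print(p2w('scene',115.4,243.4,.118),p2w('scene',115.4,242,.118))"
python3 -m inch '[{"dx":-0.003,"dy":-0.003,"dz":0,"wx":0.003,"wy":-0.01,"wz":0},{"dx":-0.001,"dy":-0.001,"dz":0.013,"wx":0,"wy":0,"wz":0},{"dx":0,"dy":0,"dz":0.013,"wx":0,"wy":0,"wz":0},{"dx":0,"dy":0,"dz":0.013,"wx":0,"wy":0,"wz":0},{"dx":0,"dy":0,"dz":0.013,"wx":0,"wy":0,"wz":0},{"dx":0,"dy":0,"dz":0.011,"wx":0,"wy":0,"wz":0},{"dx":0,"dy":0,"dz":0,"wx":0,"wy":0,"wz":0},{"dx":0,"dy":0,"dz":0,"wx":0,"wy":0,"wz":0}]'
python3 st.py "[.569,-.303,.082]"
```

```text
[ 0.56823915 -0.30225913  0.118     ] [ 0.5649394  -0.30107564  0.118     ]
time_s: 3.82
ee_pos: [0.5721, -0.3053, 0.0893]
tool_rot: [0.189, 3.128, -0.005]
force: [0.1, -0.1, 0.1]
grip_width: 0.0851
3.82 [ 0.5721 -0.3053  0.0893] q [ 0.18  0.72  0.35  1.66 -0.32  0.81  2.12] F [ 0.1 -0.1  0.1] w 0.08509537223470963
turn [-0.0025  0.0083 -0.0004]
[.569,-.303,.082] [0.0034 0.0019 0.0073]
```

```bash
python3 -m inch '[{"dx":0.004,"dy":0.002,"dz":0.005,"wx":-0.003,"wy":0.008,"wz":0},{"dx":0,"dy":0,"dz":0.003,"wx":0,"wy":0,"wz":0},{"dx":0,"dy":0,"dz":0,"wx":0,"wy":0,"wz":0}]'
python3 -m inch '[{"dx":0,"dy":0,"dz":0,"wx":0,"wy":0,"wz":0},{"dx":0,"dy":0,"dz":0,"wx":0,"wy":0,"wz":0},{"dx":0,"dy":0,"dz":0,"wx":0,"wy":0,"wz":0},{"dx":0,"dy":0,"dz":0,"wx":0,"wy":0,"wz":0},{"dx":0,"dy":0,"dz":0,"wx":0,"wy":0,"wz":0},{"dx":0,"dy":0,"dz":0,"wx":0,"wy":0,"wz":0},{"dx":0,"dy":0,"dz":0,"wx":0,"wy":0,"wz":0},{"dx":0,"dy":0,"dz":0,"wx":0,"wy":0,"wz":0}]' 0 80
python3 st.py "[.567,-.302,.081]"
```

```text
time_s: 4.07
ee_pos: [0.5687, -0.3029, 0.0819]
tool_rot: [0.189, 3.134, 0.0]
force: [-0.1, 0.0, 1.1]
grip_width: 0.0854
time_s: 4.73
ee_pos: [0.5693, -0.3036, 0.0828]
tool_rot: [0.19, 3.133, -0.001]
force: [-1.3, -1.5, 4.4]
grip_width: 0.0339
4.73 [ 0.5693 -0.3036  0.0828] q [ 0.18  0.73  0.35  1.67 -0.32  0.8   2.12] F [-1.3 -1.5  4.4] w 0.033859857681061145
turn [-0.0006  0.003  -0.0007]
[.567,-.302,.081] [0.0025 0.0013 0.0018]
```

```bash
python3 -m inch '[{"dx":0,"dy":0,"dz":-0.01,"wx":0,"wy":0,"wz":0},{"dx":0,"dy":0,"dz":-0.02,"wx":0,"wy":0,"wz":0},{"dx":0,"dy":0,"dz":-0.02,"wx":0,"wy":0,"wz":0},{"dx":0,"dy":0,"dz":0,"wx":0,"wy":0,"wz":0},{"dx":0,"dy":0,"dz":0,"wx":0,"wy":0,"wz":0}]'
python3 -m inch '[{"dx":0.0019,"dy":0.0333,"dz":0,"wx":0,"wy":0,"wz":0},{"dx":0.0019,"dy":0.0333,"dz":0,"wx":0,"wy":0,"wz":0},{"dx":0.0019,"dy":0.0333,"dz":0,"wx":0,"wy":0,"wz":0},{"dx":0.0019,"dy":0.0333,"dz":0,"wx":0,"wy":0,"wz":0},{"dx":0.0019,"dy":0.0333,"dz":0,"wx":0,"wy":0,"wz":0},{"dx":0.0019,"dy":0.0333,"dz":0,"wx":0,"wy":0,"wz":0},{"dx":0.0019,"dy":0.0333,"dz":0,"wx":0,"wy":0,"wz":0},{"dx":0.0019,"dy":0.0333,"dz":0,"wx":0,"wy":0,"wz":0}]'
python3 -m inch '[{"dx":0,"dy":0,"dz":0,"wx":0,"wy":0,"wz":0},{"dx":0,"dy":0,"dz":0,"wx":0,"wy":0,"wz":0}]'
python3 st.py "[.586,-.0376,.091]"
python3 -c "
from h import *
print(snap('scene','s2',(140,140,300,260)))"
```

```text
time_s: 5.15
ee_pos: [0.5692, -0.303, 0.1328]
tool_rot: [0.189, 3.133, -0.0]
force: [-0.9, -0.1, -4.1]
grip_width: 0.0344
time_s: 5.82
ee_pos: [0.5843, -0.0348, 0.1306]
tool_rot: [-0.189, -3.135, 0.0]
force: [0.7, -0.7, -3.3]
grip_width: 0.0345
time_s: 5.98
ee_pos: [0.5847, -0.0332, 0.1305]
tool_rot: [-0.181, -3.135, -0.002]
force: [0.3, -1.1, -3.3]
grip_width: 0.0343
5.98 [ 0.5847 -0.0332  0.1305] q [-0.29  0.58  0.37  1.81 -0.28  0.81  1.67] F [ 0.3 -1.1 -3.3] w 0.03428932568855447
turn [ 0.001  -0.0013  0.0051]
[.586,-.0376,.091] [-0.0018 -0.0043  0.0395]
5.0
```

View pics/s2.png

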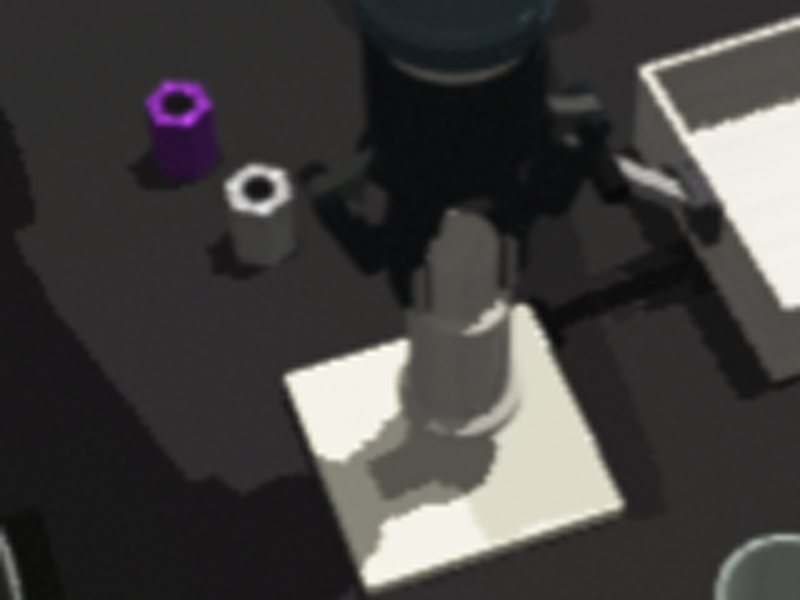

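The pot hangs over the board at about (460,420), clear of the clamp. The measured load of 3.3 N means the pot and sleeve are both held. Rapping now.

```bash
python3 -m inch '[{"dx":0,"dy":-0.003,"dz":0,"wx":0,"wy":0,"wz":0},{"dx":0,"dy":0,"dz":0.017,"wx":0,"wy":0,"wz":0},{"dx":0,"dy":0,"dz":0.017,"wx":0,"wy":0,"wz":0},{"dx":0,"dy":0,"dz":0.013,"wx":0,"wy":0,"wz":0}]'
python3 -m inch '[{"dx":0,"dy":0,"dz":-0.007,"wx":0,"wy":0,"wz":0},{"dx":0,"dy":0,"dz":-0.02,"wx":0,"wy":0,"wz":0},{"dx":0,"dy":0,"dz":-0.02,"wx":0,"wy":0,"wz":0},{"dx":0,"dy":0,"dz":0,"wx":0,"wy":0,"wz":0},{"dx":0,"dy":0,"dz":0,"wx":0,"wy":0,"wz":0},{"dx":0,"dy":0,"dz":0,"wx":0,"wy":0,"wz":0}]'
python3 st.py
```

```text
time_s: 6.37
ee_pos: [0.5858, -0.0427, 0.0881]
tool_rot: [0.194, 3.134, -0.0]
force: [-52.4, 7.1, 183.7]
grip_width: 0.0341
time_s: 6.87
ee_pos: [0.5846, -0.0405, 0.1311]
tool_rot: [0.191, 3.135, -0.001]
force: [-0.3, -0.2, -3.2]
grip_width: 0.0346
6.87 [ 0.5846 -0.0405  0.1311] q [-0.28  0.58  0.37  1.81 -0.28  0.81  1.68] F [-0.3 -0.2 -3.2] w 0.03456786827517651
turn [-0.0003  0.0003 -0.0015]
```

```bash
python3 -m inch '[{"dx":0,"dy":0,"dz":0.017,"wx":0,"wy":0,"wz":0},{"dx":0,"dy":0,"dz":0.017,"wx":0,"wy":0,"wz":0},{"dx":0,"dy":0,"dz":0.004,"wx":0,"wy":0,"wz":0},{"dx":0,"dy":0,"dz":0,"wx":0,"wy":0,"wz":0}]'
for i in 1 2 3; do :; done
python3 -m inch '[{"dx":0,"dy":0,"dz":0.001,"wx":0,"wy":0,"wz":0},{"dx":0,"dy":0,"dz":0,"wx":0,"wy":0,"wz":0}]'
python3 -m inch '[{"dx":0,"dy":0,"dz":0.001,"wx":0,"wy":0,"wz":0},{"dx":0,"dy":0,"dz":0,"wx":0,"wy":0,"wz":0}]'
python3 -m inch '[{"dx":0,"dy":0,"dz":0.001,"wx":0,"wy":0,"wz":0},{"dx":0,"dy":0,"dz":0,"wx":0,"wy":0,"wz":0}]'
```

```text
time_s: 7.2
ee_pos: [0.5834, -0.0399, 0.0918]
tool_rot: [-0.19, -3.133, 0.001]
force: [-0.2, 0.2, -3.2]
grip_width: 0.0346
time_s: 7.37
ee_pos: [0.5859, -0.0401, 0.0935]
tool_rot: [0.19, 3.133, -0.0]
force: [0.9, -0.6, -3.1]
grip_width: 0.0343
time_s: 7.53
ee_pos: [0.586, -0.0398, 0.0927]
tool_rot: [0.189, 3.133, -0.0]
force: [0.2, -0.7, -2.8]
grip_width: 0.034
time_s: 7.7
ee_pos: [0.5857, -0.0398, 0.0914]
tool_rot: [0.189, 3.134, -0.0]
force: [0.4, 1.3, -2.6]
grip_width: 0.0341
```

```bash
python3 -m inch '[{"dx":0,"dy":0,"dz":0.001,"wx":0,"wy":0,"wz":0},{"dx":0,"dy":0,"dz":0,"wx":0,"wy":0,"wz":0}]'
python3 -m inch '[{"dx":0,"dy":0,"dz":0.001,"wx":0,"wy":0,"wz":0},{"dx":0,"dy":0,"dz":0,"wx":0,"wy":0,"wz":0}]'
```

```text
time_s: 7.87
ee_pos: [0.5855, -0.0398, 0.0902]
tool_rot: [0.189, 3.134, -0.0]
force: [0.1, -0.5, -3.2]
grip_width: 0.0343
time_s: 8.03
ee_pos: [0.5857, -0.0398, 0.0894]
tool_rot: [0.19, 3.134, -0.0]
force: [-0.1, -0.4, -1.9]
grip_width: 0.0346
```

```bash
python3 -m inch '[{"dx":0,"dy":0,"dz":-0.02,"wx":0,"wy":0,"wz":0},{"dx":0,"dy":0,"dz":-0.023,"wx":0,"wy":0,"wz":0},{"dx":0,"dy":0,"dz":0,"wx":0,"wy":0,"wz":0},{"dx":0,"dy":0,"dz":0,"wx":0,"wy":0,"wz":0},{"dx":0,"dy":0,"dz":0.022,"wx":0,"wy":0,"wz":0},{"dx":0,"dy":0,"dz":0.0225,"wx":0,"wy":0,"wz":0}]'
python3 -m inch '[{"dx":0,"dy":0,"dz":-0.0045,"wx":0,"wy":0,"wz":0},{"dx":0,"dy":0,"dz":-0.02,"wx":0,"wy":0,"wz":0},{"dx":0,"dy":0,"dz":-0.02,"wx":0,"wy":0,"wz":0},{"dx":0,"dy":0,"dz":0,"wx":0,"wy":0,"wz":0},{"dx":0,"dy":0,"dz":0,"wx":0,"wy":0,"wz":0},{"dx":0,"dy":0,"dz":0,"wx":0,"wy":0,"wz":0}]'
```

```text
time_s: 8.53
ee_pos: [0.5865, -0.0395, 0.088]
tool_rot: [0.189, 3.132, 0.001]
force: [-45.5, 10.2, 357.1]
grip_width: 0.0343
time_s: 9.03
ee_pos: [0.5846, -0.0396, 0.1308]
tool_rot: [0.189, 3.136, -0.0]
force: [0.0, 0.1, -2.2]
grip_width: 0.0339
```

```bash
python3 -m inch '[{"dx":0,"dy":0,"dz":0,"wx":0,"wy":0,"wz":0},{"dx":0,"dy":0,"dz":0,"wx":0,"wy":0,"wz":0},{"dx":0,"dy":0,"dz":0,"wx":0,"wy":0,"wz":0}]'|grep force
python3 -c "
from h import *
print(snap('scene','s3',(140,140,300,260)))"
```

```text
force: [-0.5, -0.7, -1.3]
5.0
```

View pics/s3.png

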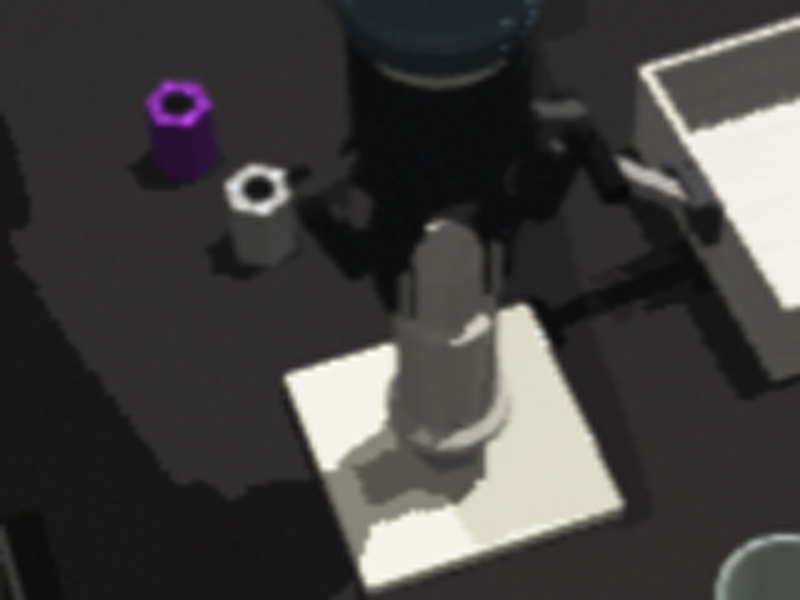

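The load fell to about 1.5 N, which is the pot alone, so the sleeve is out. I'll lift straight up and put the pot back.

```bash
python3 -m inch '[{"dx":0,"dy":0,"dz":-0.012,"wx":0,"wy":0,"wz":0},{"dx":0,"dy":0,"dz":-0.015,"wx":0,"wy":0,"wz":0},{"dx":0,"dy":0,"dz":-0.015,"wx":0,"wy":0,"wz":0},{"dx":0,"dy":0,"dz":0,"wx":0,"wy":0,"wz":0}]'
python3 -m inch '[{"dx":-0.0015,"dy":-0.0325,"dz":0,"wx":0,"wy":0,"wz":0},{"dx":-0.0015,"dy":-0.0325,"dz":0,"wx":0,"wy":0,"wz":0},{"dx":-0.0015,"dy":-0.0325,"dz":0,"wx":0,"wy":0,"wz":0},{"dx":-0.0015,"dy":-0.0325,"dz":0,"wx":0,"wy":0,"wz":0},{"dx":-0.0015,"dy":-0.0325,"dz":0,"wx":0,"wy":0,"wz":0},{"dx":-0.0015,"dy":-0.0325,"dz":0,"wx":0,"wy":0,"wz":0},{"dx":-0.0015,"dy":-0.0325,"dz":0,"wx":0,"wy":0,"wz":0},{"dx":-0.0015,"dy":-0.0325,"dz":0,"wx":0,"wy":0,"wz":0}]'
python3 -m inch '[{"dx":0,"dy":0,"dz":0,"wx":0,"wy":0,"wz":0},{"dx":0,"dy":0,"dz":0,"wx":0,"wy":0,"wz":0}]' >/dev/null
python3 st.py "[.570,-.298,.08]"
python3 -c "
from h import *
print(snap('scene','s4',(60,140,300,320)))"
```

```text
time_s: 9.67
ee_pos: [0.5876, -0.0402, 0.1777]
tool_rot: [0.19, 3.128, 0.0]
force: [0.9, -0.6, -1.3]
grip_width: 0.0342
time_s: 10.33
ee_pos: [0.5656, -0.3007, 0.174]
tool_rot: [0.189, 3.134, 0.0]
force: [0.4, 0.2, -1.9]
grip_width: 0.0344
10.5 [ 0.5647 -0.3022  0.1741] q [ 0.13  0.61  0.42  1.63 -0.29  0.96  2.1 ] F [ 0.6  1.  -1.8] w 0.034439237833756686
turn [-0.0014  0.0016 -0.0051]
[.570,-.298,.08] [-0.0046  0.005   0.0941]
3.3333333333333335
```

View pics/s4.png

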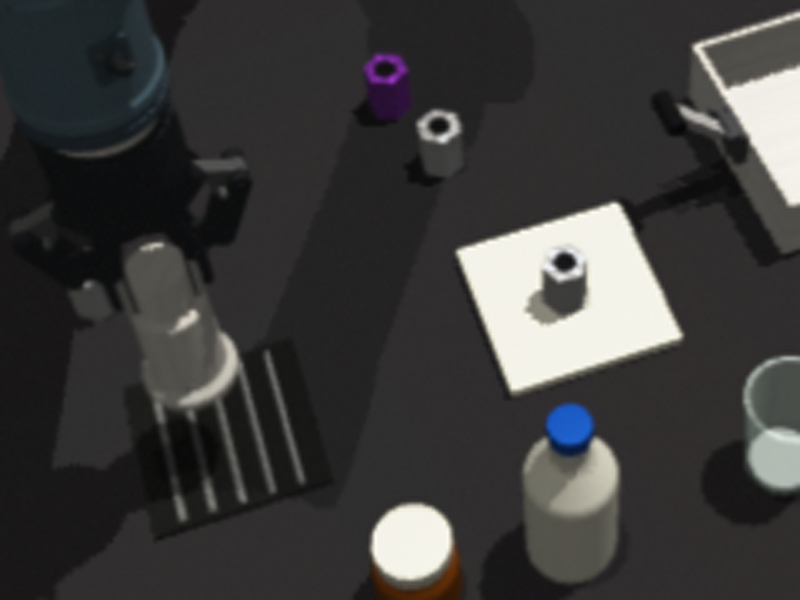

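The freed sleeve stands on the board at (565,262). The pot hangs over its mat, whose corners are at about (125,385), (290,340), (330,485) and (157,538).

```bash
python3 -c "
from h import *
f=lambda u,v,z:p2w('scene',60+u/3.3333,140+v/3.3333,z)
print('sleeve',f(565,262,.056));print(f(439,126,.044))
c=[f(*a,.004) for a in((125,385),(290,340),(330,485),(157,538))];print(c,np.mean(c,0))"
python3 -m inch '[{"dx":-0.002,"dy":0.002,"dz":0.02,"wx":0,"wy":0,"wz":0},{"dx":-0.001,"dy":0.001,"dz":0.02,"wx":0,"wy":0,"wz":0},{"dx":0,"dy":0,"dz":0.02,"wx":0,"wy":0,"wz":0},{"dx":0,"dy":0,"dz":0.015,"wx":0,"wy":0,"wz":0},{"dx":0,"dy":0,"dz":0.006,"wx":0,"wy":0,"wz":0},{"dx":0,"dy":0,"dz":0.005,"wx":0,"wy":0,"wz":0},{"dx":0,"dy":0,"dz":0.003,"wx":0,"wy":0,"wz":0},{"dx":0,"dy":0,"dz":0,"wx":0,"wy":0,"wz":0}]'
python3 -m inch '[{"dx":0,"dy":0,"dz":0.001,"wx":0,"wy":0,"wz":0},{"dx":0,"dy":0,"dz":0.0,"wx":0,"wy":0,"wz":0}]'
python3 st.py
```

```text
sleeve [ 0.58972746 -0.04051442  0.056     ]
[ 0.42496881 -0.06215412  0.044     ]
[array([ 0.50243615, -0.344546  ,  0.004     ]), array([ 0.523356  , -0.22973176,  0.004     ]), array([ 0.64299734, -0.2491646 ,  0.004     ]), array([ 0.62355539, -0.36313488,  0.004     ])] [ 0.57308622 -0.29664431  0.004     ]
time_s: 11.22
ee_pos: [0.5713, -0.295, 0.0878]
tool_rot: [0.187, 3.132, 0.003]
force: [-2.8, 4.1, 12.2]
grip_width: 0.0341
time_s: 11.38
ee_pos: [0.5716, -0.295, 0.0877]
tool_rot: [0.187, 3.131, 0.003]
force: [-3.8, 6.4, 17.1]
grip_width: 0.0343
11.38 [ 0.5716 -0.295   0.0877] q [ 0.16  0.72  0.37  1.67 -0.34  0.81  2.13] F [-3.8  6.4 17.1] w 0.034263996978172874
turn [0.0024 0.0048 0.0012]
```

```bash
python3 -m inch '[{"dx":0,"dy":0,"dz":-0.002,"wx":0,"wy":0,"wz":0},{"dx":0,"dy":0,"dz":0.0,"wx":0,"wy":0,"wz":0}]'
python3 -c "
from h import *
print(snap('scene','s5',(70,200,170,275)))"
```

```text
time_s: 11.55
ee_pos: [0.5713, -0.2962, 0.0882]
tool_rot: [0.188, 3.131, -0.0]
force: [1.8, 2.0, 6.4]
grip_width: 0.0343
8.0
```

View pics/s5.png

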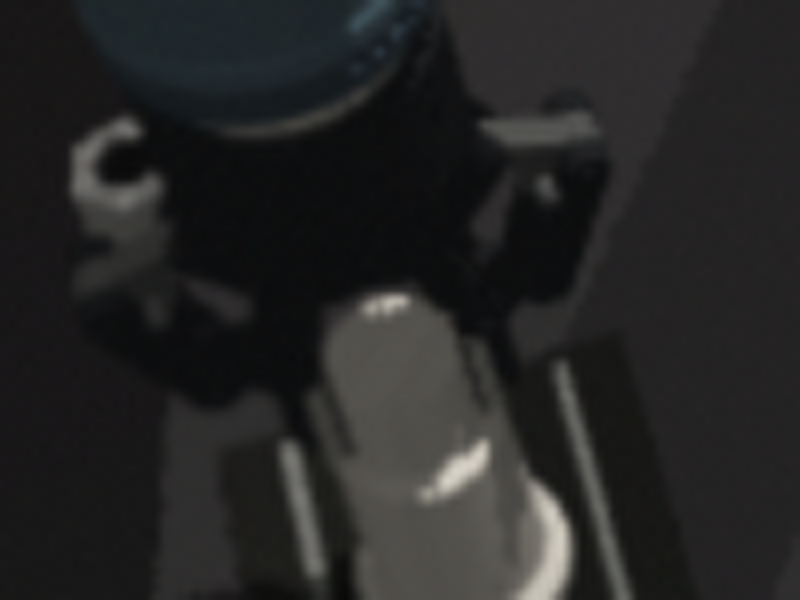

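The pot is on the mat between the ribs. Sleeve 2 appears in view behind the gripper at (120,165), not moved. Release and rise.

```bash
python3 -m inch '[{"dx":0,"dy":0,"dz":0,"wx":0,"wy":0,"wz":0},{"dx":0,"dy":0,"dz":0,"wx":0,"wy":0,"wz":0},{"dx":0,"dy":0,"dz":0,"wx":0,"wy":0,"wz":0},{"dx":0,"dy":0,"dz":0,"wx":0,"wy":0,"wz":0},{"dx":0,"dy":0,"dz":0,"wx":0,"wy":0,"wz":0},{"dx":0,"dy":0,"dz":0,"wx":0,"wy":0,"wz":0},{"dx":0,"dy":0,"dz":0,"wx":0,"wy":0,"wz":0}]' 100 60
python3 -m inch '[{"dx":0,"dy":0,"dz":-0.02,"wx":0,"wy":0,"wz":0},{"dx":0,"dy":0,"dz":-0.03,"wx":0,"wy":0,"wz":0},{"dx":0,"dy":0,"dz":-0.04,"wx":0,"wy":0,"wz":0},{"dx":0.0,"dy":0,"dz":-0.03,"wx":0,"wy":0,"wz":0},{"dx":0.0,"dy":0,"dz":0,"wx":0,"wy":0,"wz":0},{"dx":0.0,"dy":0,"dz":0,"wx":0,"wy":0,"wz":0}]'
python3 st.py "[.4245,-.338,.15]"
python3 -c "
from h import *
im=np.array(robot.grab_frame('scene'));im2=np.array(robot.grab_frame('top'))
cv2.imwrite('pics/r6s.png',im);cv2.imwrite('pics/r6t.png',im2)
a=im[200:320,60:180];b=im2[140:240,290:390]
cv2.imwrite('pics/c6.png',np.hstack([cv2.resize(a,(400,400),interpolation=3),cv2.resize(b,(400,400),interpolation=3)]))"
```

```text
time_s: 12.18
ee_pos: [0.5694, -0.2968, 0.0861]
tool_rot: [0.19, 3.134, -0.0]
force: [0.1, -0.3, -0.5]
grip_width: 0.0856
time_s: 12.68
ee_pos: [0.5704, -0.2974, 0.2084]
tool_rot: [0.189, 3.13, -0.002]
force: [-0.1, 0.2, -0.5]
grip_width: 0.0853
12.68 [ 0.5704 -0.2974  0.2084] q [ 0.12  0.57  0.43  1.6  -0.27  1.02  2.08] F [-0.1  0.2 -0.5] w 0.08532101504002546
turn [-0.0011  0.0061 -0.0005]
[.4245,-.338,.15] [ 0.1403 -0.0578  0.0576]
```

View pics/c6.png

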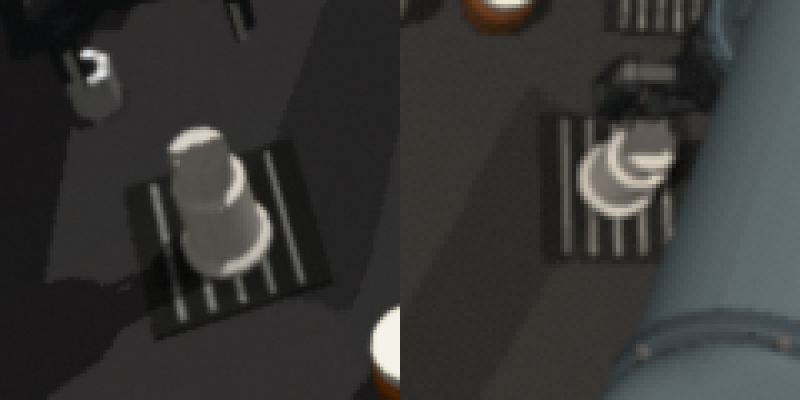

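The pot stands upright in the middle of its mat. Next is sleeve 2.

```bash
python3 -m inch '[{"dx":0.028,"dy":-0.0116,"dz":0,"wx":0,"wy":0.001,"wz":0},{"dx":0.028,"dy":-0.0116,"dz":0,"wx":0,"wy":0.001,"wz":0},{"dx":0.028,"dy":-0.0116,"dz":0.0,"wx":0,"wy":0.001,"wz":0},{"dx":0.028,"dy":-0.0116,"dz":0.01,"wx":0,"wy":0,"wz":0},{"dx":0.028,"dy":-0.0116,"dz":0.02,"wx":0,"wy":0,"wz":0},{"dx":0,"dy":0,"dz":0.035,"wx":0,"wy":0,"wz":0},{"dx":0,"dy":0,"dz":0.035,"wx":0,"wy":0,"wz":0},{"dx":0,"dy":0,"dz":0.03,"wx":0,"wy":0,"wz":0}]'
python3 -m inch '[{"dx":0,"dy":0,"dz":0.0,"wx":0,"wy":0,"wz":0},{"dx":0,"dy":0,"dz":0.0,"wx":0,"wy":0,"wz":0},{"dx":0,"dy":0,"dz":0,"wx":0,"wy":0,"wz":0}]'
python3 st.py "[.4245,-.338,.013]"
python3 -c "
from h import *
s=robot.read_state();print(w2p('scene',s['ee_pos']))
print(snap('scene','s7',(40,180,140,255)))"
```

```text
time_s: 13.45
ee_pos: [0.4213, -0.3365, 0.0733]
tool_rot: [-0.191, -3.132, -0.002]
force: [-0.6, 0.3, 0.2]
grip_width: 0.0854
time_s: 13.7
ee_pos: [0.4234, -0.3379, 0.077]
tool_rot: [-0.19, -3.135, 0.001]
force: [0.2, 0.3, 0.0]
grip_width: 0.0855
13.7 [ 0.4234 -0.3379  0.077 ] q [ 0.31  0.61  0.37  1.95 -0.35  0.65  2.35] F [0.2 0.3 0. ] w 0.08553965629032118
turn [-0.0005 -0.0008 -0.0006]
[.4245,-.338,.013] [-0.0011  0.      0.064 ]
(np.float64(82.30016921934916), np.float64(212.12371726568242))
8.0
```

View pics/s7.png

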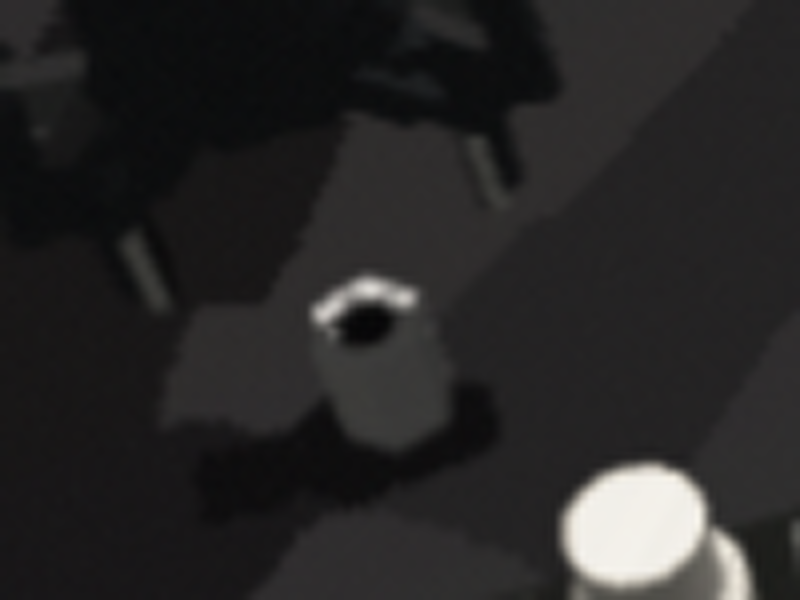

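```bash
python3 -c "
from h import *
p=p2w('scene',85.9,220.3,.044);print(p,go([p[0],p[1],.013]))"
python3 -m inch '[{"dx":-0.001,"dy":0,"dz":0.03,"wx":0,"wy":0,"wz":0},{"dx":0,"dy":0,"dz":0.02,"wx":0,"wy":0,"wz":0},{"dx":0,"dy":0,"dz":0.012,"wx":0,"wy":0,"wz":0},{"dx":0,"dy":0,"dz":0,"wx":0,"wy":0,"wz":0},{"dx":0,"dy":0,"dz":0,"wx":0,"wy":0,"wz":0}]'
```

```text
[ 0.42401664 -0.33753925  0.044     ] [0.00013424 0.00076465 0.06466611]
time_s: 14.17
ee_pos: [0.4245, -0.338, 0.0151]
tool_rot: [-0.19, -3.136, 0.001]
force: [-1.0, 1.0, 1.1]
grip_width: 0.0854
```

```bash
python3 -m inch '[{"dx":0,"dy":0,"dz":0,"wx":0,"wy":0,"wz":0},{"dx":0,"dy":0,"dz":0,"wx":0,"wy":0,"wz":0},{"dx":0,"dy":0,"dz":0,"wx":0,"wy":0,"wz":0},{"dx":0,"dy":0,"dz":0,"wx":0,"wy":0,"wz":0},{"dx":0,"dy":0,"dz":0,"wx":0,"wy":0,"wz":0},{"dx":0,"dy":0,"dz":0,"wx":0,"wy":0,"wz":0},{"dx":0,"dy":0,"dz":0,"wx":0,"wy":0,"wz":0},{"dx":0,"dy":0,"dz":0,"wx":0,"wy":0,"wz":0}]' 0 80
python3 -m inch '[{"dx":0,"dy":0,"dz":-0.025,"wx":0,"wy":0,"wz":0},{"dx":0,"dy":0,"dz":-0.04,"wx":0,"wy":0,"wz":0},{"dx":0,"dy":0,"dz":-0.04,"wx":0,"wy":0,"wz":0},{"dx":0,"dy":0,"dz":-0.04,"wx":0,"wy":0,"wz":0},{"dx":0,"dy":0,"dz":-0.04,"wx":0,"wy":0,"wz":0},{"dx":0,"dy":0,"dz":0,"wx":0,"wy":0,"wz":0},{"dx":0,"dy":0,"dz":0,"wx":0,"wy":0,"wz":0}]'
python3 st.py "[.5035,.223,.2]"
```

```text
time_s: 14.83
ee_pos: [0.4246, -0.3379, 0.0152]
tool_rot: [0.19, 3.136, -0.0]
force: [-1.1, 1.0, 8.3]
grip_width: 0.0304
time_s: 15.42
ee_pos: [0.4256, -0.3383, 0.2015]
tool_rot: [0.189, 3.132, -0.003]
force: [0.1, 1.3, -1.7]
grip_width: 0.0301
15.42 [ 0.4256 -0.3383  0.2015] q [ 0.22  0.42  0.47  1.88 -0.24  0.9   2.26] F [ 0.1  1.3 -1.7] w 0.03005307475788877
turn [-0.0016  0.0038 -0.0003]
[.5035,.223,.2] [-0.0098  0.5666  0.0006]
```

```bash
python3 -m inch '[{"dx":-0.0007,"dy":0.0405,"dz":0,"wx":0,"wy":0,"wz":0},{"dx":-0.0007,"dy":0.0405,"dz":0,"wx":0,"wy":0,"wz":0},{"dx":-0.0007,"dy":0.0405,"dz":0,"wx":0,"wy":0,"wz":0},{"dx":-0.0007,"dy":0.0405,"dz":0,"wx":0,"wy":0,"wz":0},{"dx":-0.0007,"dy":0.0405,"dz":0,"wx":0,"wy":0,"wz":0},{"dx":-0.0007,"dy":0.0405,"dz":0,"wx":0,"wy":0,"wz":0},{"dx":-0.0007,"dy":0.0405,"dz":0,"wx":0,"wy":0,"wz":0}]'
python3 -m inch '[{"dx":-0.0007,"dy":0.0405,"dz":0,"wx":0,"wy":0,"wz":0},{"dx":-0.0007,"dy":0.0405,"dz":0,"wx":0,"wy":0,"wz":0},{"dx":-0.0007,"dy":0.0405,"dz":0,"wx":0,"wy":0,"wz":0},{"dx":-0.0007,"dy":0.0405,"dz":0,"wx":0,"wy":0,"wz":0},{"dx":-0.0007,"dy":0.0405,"dz":0,"wx":0,"wy":0,"wz":0},{"dx":-0.0007,"dy":0.0405,"dz":0,"wx":0,"wy":0,"wz":0},{"dx":-0.0007,"dy":0.0405,"dz":0,"wx":0,"wy":0,"wz":0},{"dx":0,"dy":0,"dz":0,"wx":0,"wy":0,"wz":0}]'
python3 -m inch '[{"dx":0,"dy":0,"dz":0,"wx":0,"wy":0,"wz":0},{"dx":0,"dy":0,"dz":0,"wx":0,"wy":0,"wz":0}]'
python3 st.py "[.5035,.223,.2]"
python3 -c "
from h import *
print(snap('scene','s8',(220,70,420,220)))"
```

```text
time_s: 16.0
ee_pos: [0.4618, -0.0547, 0.1977]
tool_rot: [-0.189, -3.132, 0.0]
force: [0.3, 0.1, -1.2]
grip_width: 0.0299
time_s: 16.67
ee_pos: [0.5005, 0.2342, 0.1973]
tool_rot: [-0.172, -3.134, -0.006]
force: [-0.5, 0.3, -1.1]
grip_width: 0.0303
time_s: 16.83
ee_pos: [0.5012, 0.2231, 0.1975]
tool_rot: [-0.189, -3.132, 0.004]
force: [-1.0, -0.9, -1.9]
grip_width: 0.0302
16.83 [0.5012 0.2231 0.1975] q [-0.72  0.42  0.28  1.85 -0.14  0.9   1.08] F [-1.  -0.9 -1.9] w 0.030169178105320427
turn [-0.0026 -0.0036 -0.0003]
[.5035,.223,.2] [-0.0023  0.0002 -0.0025]
4.0
```

View pics/s8.png

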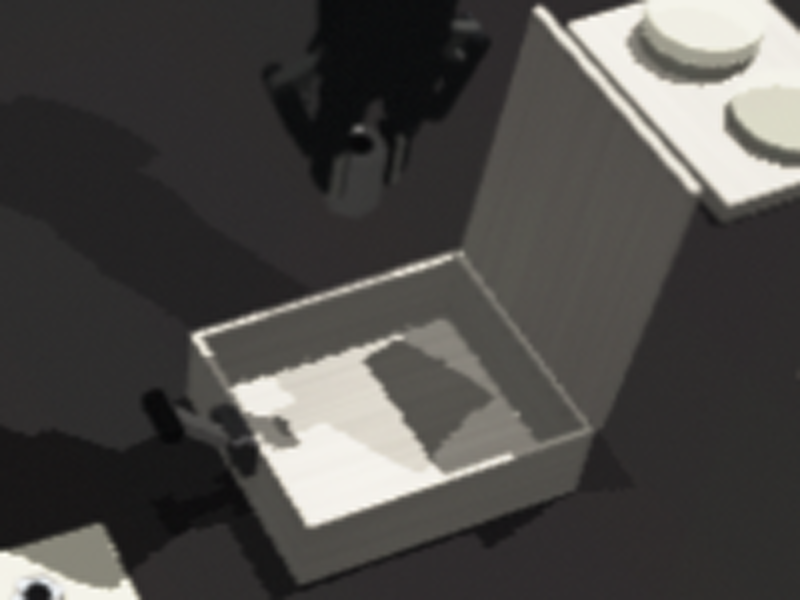

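The sleeve is held over the box. The clamp leans outward at (160,410), the lid stands upright, and the box floor is empty. Lowering.

```bash
python3 -m inch '[{"dx":-0.001,"dy":0,"dz":0.03,"wx":0,"wy":-0.002,"wz":0},{"dx":0,"dy":0,"dz":0.035,"wx":0,"wy":0,"wz":0},{"dx":0,"dy":0,"dz":0.035,"wx":0,"wy":0,"wz":0},{"dx":0,"dy":0,"dz":0.03,"wx":0,"wy":0,"wz":0},{"dx":0,"dy":0,"dz":0.02,"wx":0,"wy":0,"wz":0},{"dx":0,"dy":0,"dz":0.015,"wx":0,"wy":0,"wz":0},{"dx":0,"dy":0,"dz":0.01,"wx":0,"wy":0,"wz":0},{"dx":0,"dy":0,"dz":0,"wx":0,"wy":0,"wz":0}]'
python3 -m inch '[{"dx":0,"dy":0,"dz":0,"wx":0,"wy":0,"wz":0},{"dx":0,"dy":0,"dz":0,"wx":0,"wy":0,"wz":0},{"dx":0,"dy":0,"dz":0,"wx":0,"wy":0,"wz":0},{"dx":0,"dy":0,"dz":0,"wx":0,"wy":0,"wz":0},{"dx":0,"dy":0,"dz":0,"wx":0,"wy":0,"wz":0}]' 100
python3 -m inch '[{"dx":0,"dy":0,"dz":-0.025,"wx":0,"wy":0,"wz":0},{"dx":0,"dy":0,"dz":-0.04,"wx":0,"wy":0,"wz":0},{"dx":0,"dy":0,"dz":-0.04,"wx":0,"wy":0,"wz":0},{"dx":0,"dy":0,"dz":-0.04,"wx":0,"wy":0,"wz":0},{"dx":0,"dy":0,"dz":-0.03,"wx":0,"wy":0,"wz":0},{"dx":0,"dy":0,"dz":0,"wx":0,"wy":0,"wz":0},{"dx":0,"dy":0,"dz":0,"wx":0,"wy":0,"wz":0}]'
python3 st.py "[.424,-.062,.2]"
```

```text
time_s: 17.55
ee_pos: [0.5022, 0.2217, 0.0224]
tool_rot: [-0.193, -3.134, 0.004]
force: [-0.7, -0.6, -1.1]
grip_width: 0.0302
time_s: 17.97
ee_pos: [0.504, 0.2243, 0.0251]
tool_rot: [0.189, 3.134, 0.001]
force: [-0.1, -0.5, -0.5]
grip_width: 0.0856
time_s: 18.55
ee_pos: [0.5044, 0.2248, 0.2014]
tool_rot: [0.189, 3.131, 0.004]
force: [-0.3, 0.0, 0.4]
grip_width: 0.0854
18.55 [0.5044 0.2248 0.2014] q [-0.73  0.41  0.29  1.85 -0.15  0.9   1.08] F [-0.3  0.   0.4] w 0.08540506044479512
turn [ 0.0031  0.0046 -0.0003]
[.424,-.062,.2] [ 0.0453 -0.2943  0.0003]
```

```bash
python3 -m inch '[{"dx":0.0057,"dy":-0.0368,"dz":0,"wx":0,"wy":0,"wz":0},{"dx":0.0057,"dy":-0.0368,"dz":0,"wx":0,"wy":0,"wz":0},{"dx":0.0057,"dy":-0.0368,"dz":0,"wx":0,"wy":0,"wz":0},{"dx":0.0057,"dy":-0.0368,"dz":0,"wx":0,"wy":0,"wz":0},{"dx":0.0057,"dy":-0.0368,"dz":0,"wx":0,"wy":0,"wz":0},{"dx":0.0057,"dy":-0.0368,"dz":0,"wx":0,"wy":0,"wz":0},{"dx":0.0057,"dy":-0.0368,"dz":0,"wx":0,"wy":0,"wz":0},{"dx":0.0057,"dy":-0.0368,"dz":0,"wx":0,"wy":0,"wz":0}]'
python3 -m inch '[{"dx":0,"dy":0,"dz":0.03,"wx":0,"wy":0,"wz":0},{"dx":0,"dy":0,"dz":0.04,"wx":0,"wy":0,"wz":0},{"dx":0,"dy":0,"dz":0.04,"wx":0,"wy":0,"wz":0},{"dx":0,"dy":0,"dz":0.01,"wx":0,"wy":0,"wz":0},{"dx":0,"dy":0,"dz":0,"wx":0,"wy":0,"wz":0},{"dx":0,"dy":0,"dz":0,"wx":0,"wy":0,"wz":0}]'
python3 st.py "[.424,-.062,.015]"
python3 -c "
from h import *
s=robot.read_state();print(w2p('scene',s['ee_pos']))
print(snap('scene','s9',(140,110,380,290)))"
```

```text
time_s: 19.22
ee_pos: [0.4206, -0.0641, 0.198]
tool_rot: [-0.189, -3.135, 0.0]
force: [1.7, -0.3, 0.4]
grip_width: 0.0855
time_s: 19.72
ee_pos: [0.4223, -0.0629, 0.0794]
tool_rot: [-0.19, -3.135, 0.001]
force: [-0.6, 0.2, 0.9]
grip_width: 0.0855
19.72 [ 0.4223 -0.0629  0.0794] q [-0.23  0.45  0.33  2.23 -0.29  0.51  1.77] F [-0.6  0.2  0.9] w 0.08552022104158787
turn [-0.0004 -0.0006 -0.0008]
[.424,-.062,.015] [-0.0017  0.0012  0.0644]
(np.float64(189.98009795062396), np.float64(168.2094544678272))
3.3333333333333335
```

View pics/s9.png

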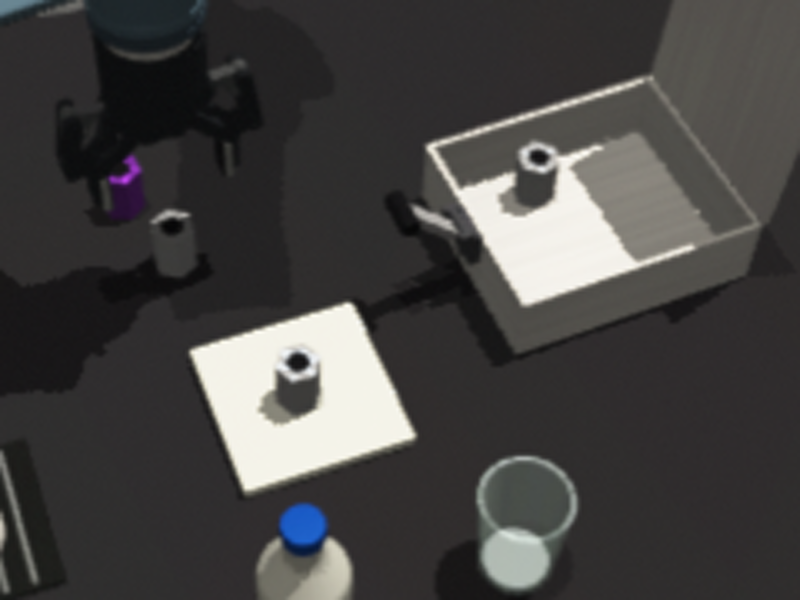

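Sleeve 2 stands in the box at (537,170). Sleeve 1 is at (172,223), below the fingers, and the board sleeve is at (297,360). Descend and grip.

```bash
python3 -c "
from h import *
p=p2w('scene',191.6,176.9,.044);print(p,go([p[0],p[1],.015]))"
python3 -m inch '[{"dx":-0.001,"dy":0.001,"dz":0.03,"wx":0,"wy":0,"wz":0},{"dx":0,"dy":0,"dz":0.02,"wx":0,"wy":0,"wz":0},{"dx":0,"dy":0,"dz":0.014,"wx":0,"wy":0,"wz":0},{"dx":0,"dy":0,"dz":0,"wx":0,"wy":0,"wz":0},{"dx":0,"dy":0,"dz":0,"wx":0,"wy":0,"wz":0}]'
python3 -m inch '[{"dx":0,"dy":0,"dz":0,"wx":0,"wy":0,"wz":0},{"dx":0,"dy":0,"dz":0,"wx":0,"wy":0,"wz":0},{"dx":0,"dy":0,"dz":0,"wx":0,"wy":0,"wz":0},{"dx":0,"dy":0,"dz":0,"wx":0,"wy":0,"wz":0},{"dx":0,"dy":0,"dz":0,"wx":0,"wy":0,"wz":0},{"dx":0,"dy":0,"dz":0,"wx":0,"wy":0,"wz":0},{"dx":0,"dy":0,"dz":0,"wx":0,"wy":0,"wz":0}]' 0 80
python3 -m inch '[{"dx":0,"dy":0,"dz":-0.025,"wx":0,"wy":0,"wz":0},{"dx":0,"dy":0,"dz":-0.04,"wx":0,"wy":0,"wz":0},{"dx":0,"dy":0,"dz":-0.04,"wx":0,"wy":0,"wz":0},{"dx":0,"dy":0,"dz":-0.04,"wx":0,"wy":0,"wz":0},{"dx":0,"dy":0,"dz":-0.04,"wx":0,"wy":0,"wz":0},{"dx":0,"dy":0,"dz":0,"wx":0,"wy":0,"wz":0},{"dx":0,"dy":0,"dz":0,"wx":0,"wy":0,"wz":0}]'
python3 st.py "[.5525,.217,.2]"
```

```text
[ 0.42215307 -0.06110675  0.044     ] [0.00149518 0.00162844 0.06523027]
time_s: 20.18
ee_pos: [0.4249, -0.0619, 0.0165]
tool_rot: [0.189, 3.133, 0.0]
force: [-0.3, 0.1, 0.4]
grip_width: 0.0849
time_s: 20.77
ee_pos: [0.4243, -0.0619, 0.0161]
tool_rot: [0.19, 3.134, 0.001]
force: [-1.9, 0.7, 13.3]
grip_width: 0.029
time_s: 21.35
ee_pos: [0.425, -0.0616, 0.2021]
tool_rot: [0.189, 3.13, 0.002]
force: [-0.2, 0.1, -2.4]
grip_width: 0.029
21.35 [ 0.425  -0.0616  0.2021] q [-0.37  0.21  0.47  2.15 -0.13  0.81  1.63] F [-0.2  0.1 -2.4] w 0.029046578874030306
turn [ 0.0017  0.0057 -0.    ]
[.5525,.217,.2] [-0.0931  0.2919  0.0031]
```

```bash
python3 -m inch '[{"dx":-0.0115,"dy":0.0365,"dz":0,"wx":0,"wy":0,"wz":0},{"dx":-0.0115,"dy":0.0365,"dz":0,"wx":0,"wy":0,"wz":0},{"dx":-0.0115,"dy":0.0365,"dz":0,"wx":0,"wy":0,"wz":0},{"dx":-0.0115,"dy":0.0365,"dz":0,"wx":0,"wy":0,"wz":0},{"dx":-0.0115,"dy":0.0365,"dz":0,"wx":0,"wy":0,"wz":0},{"dx":-0.0115,"dy":0.0365,"dz":0,"wx":0,"wy":0,"wz":0},{"dx":-0.0115,"dy":0.0365,"dz":0,"wx":0,"wy":0,"wz":0},{"dx":-0.0115,"dy":0.0365,"dz":0,"wx":0,"wy":0,"wz":0}]'
python3 -m inch '[{"dx":0,"dy":0,"dz":0,"wx":0,"wy":0,"wz":0},{"dx":0,"dy":0,"dz":0,"wx":0,"wy":0,"wz":0},{"dx":0,"dy":0,"dz":0,"wx":0,"wy":0,"wz":0}]'
python3 st.py "[.551,.217,.023]"
```

```text
time_s: 22.02
ee_pos: [0.5491, 0.2182, 0.1977]
tool_rot: [-0.189, -3.133, 0.003]
force: [0.2, -0.7, -1.6]
grip_width: 0.0291
time_s: 22.27
ee_pos: [0.5488, 0.2158, 0.1981]
tool_rot: [-0.19, -3.133, 0.004]
force: [0.0, -1.1, -1.9]
grip_width: 0.0288
22.27 [0.5488 0.2158 0.1981] q [-0.7   0.49  0.34  1.75 -0.19  0.94  1.16] F [ 0.  -1.1 -1.9] w 0.028775678877259098
turn [-0.0029 -0.0023 -0.0006]
[.551,.217,.023] [-0.0025  0.002   0.1751]
```

Lower, release and rise, then go over the board sleeve.

```bash
python3 -m inch '[{"dx":-0.002,"dy":0,"dz":0.03,"wx":-0.002,"wy":-0.002,"wz":0},{"dx":0,"dy":0,"dz":0.035,"wx":0,"wy":0,"wz":0},{"dx":0,"dy":0,"dz":0.035,"wx":0,"wy":0,"wz":0},{"dx":0,"dy":0,"dz":0.03,"wx":0,"wy":0,"wz":0},{"dx":0,"dy":0,"dz":0.02,"wx":0,"wy":0,"wz":0},{"dx":0,"dy":0,"dz":0.015,"wx":0,"wy":0,"wz":0},{"dx":0,"dy":0,"dz":0.01,"wx":0,"wy":0,"wz":0},{"dx":0,"dy":0,"dz":0,"wx":0,"wy":0,"wz":0}]'
python3 -m inch '[{"dx":0,"dy":0,"dz":0,"wx":0,"wy":0,"wz":0},{"dx":0,"dy":0,"dz":0,"wx":0,"wy":0,"wz":0},{"dx":0,"dy":0,"dz":0,"wx":0,"wy":0,"wz":0},{"dx":0,"dy":0,"dz":0,"wx":0,"wy":0,"wz":0},{"dx":0,"dy":0,"dz":0,"wx":0,"wy":0,"wz":0}]' 100
python3 -m inch '[{"dx":0,"dy":0,"dz":-0.025,"wx":0,"wy":0,"wz":0},{"dx":0,"dy":0,"dz":-0.04,"wx":0,"wy":0,"wz":0},{"dx":0,"dy":0,"dz":-0.04,"wx":0,"wy":0,"wz":0},{"dx":0,"dy":0,"dz":-0.04,"wx":0,"wy":0,"wz":0},{"dx":0,"dy":0,"dz":-0.03,"wx":0,"wy":0,"wz":0},{"dx":0,"dy":0,"dz":0,"wx":0,"wy":0,"wz":0},{"dx":0,"dy":0,"dz":0,"wx":0,"wy":0,"wz":0}]'
python3 st.py "[.5875,-.0405,.2]"
```

```text
time_s: 22.93
ee_pos: [0.5506, 0.2147, 0.023]
tool_rot: [-0.192, -3.135, 0.002]
force: [-0.8, -0.0, -1.2]
grip_width: 0.0291
time_s: 23.35
ee_pos: [0.5532, 0.2172, 0.0262]
tool_rot: [0.189, 3.131, 0.004]
force: [-0.4, 0.1, -0.1]
grip_width: 0.0851
time_s: 23.93
ee_pos: [0.5533, 0.2172, 0.2026]
tool_rot: [0.189, 3.129, 0.007]
force: [-0.3, -0.3, -0.8]
grip_width: 0.0854
23.93 [0.5533 0.2172 0.2026] q [-0.71  0.48  0.35  1.74 -0.2   0.94  1.17] F [-0.3 -0.3 -0.8] w 0.08541976033306907
turn [ 0.0049  0.0067 -0.0004]
[.5875,-.0405,.2] [-0.065  -0.2518  0.0018]
```

```bash
python3 -m inch '[{"dx":-0.008,"dy":-0.0314,"dz":0,"wx":0.001,"wy":0.001,"wz":0},{"dx":-0.008,"dy":-0.0314,"dz":0,"wx":0.001,"wy":0.001,"wz":0},{"dx":-0.008,"dy":-0.0314,"dz":0,"wx":0.001,"wy":0.001,"wz":0},{"dx":-0.008,"dy":-0.0314,"dz":0,"wx":0,"wy":0,"wz":0},{"dx":-0.008,"dy":-0.0314,"dz":0,"wx":0,"wy":0,"wz":0},{"dx":-0.008,"dy":-0.0314,"dz":0,"wx":0,"wy":0,"wz":0},{"dx":-0.008,"dy":-0.0314,"dz":0,"wx":0,"wy":0,"wz":0},{"dx":-0.008,"dy":-0.0314,"dz":0,"wx":0,"wy":0,"wz":0}]'
python3 -m inch '[{"dx":0,"dy":0,"dz":0.03,"wx":0,"wy":0,"wz":0},{"dx":0,"dy":0,"dz":0.04,"wx":0,"wy":0,"wz":0},{"dx":0,"dy":0,"dz":0.03,"wx":0,"wy":0,"wz":0},{"dx":0,"dy":0,"dz":0,"wx":0,"wy":0,"wz":0},{"dx":0,"dy":0,"dz":0,"wx":0,"wy":0,"wz":0}]'
python3 st.py "[.587,-.0403,.027]"
python3 -c "
from h import *
print(snap('scene','s10',(140,80,380,260)))"
```

```text
time_s: 24.6
ee_pos: [0.5842, -0.0419, 0.1987]
tool_rot: [-0.189, -3.133, 0.002]
force: [-0.4, 0.3, 0.4]
grip_width: 0.0854
time_s: 25.02
ee_pos: [0.5832, -0.0406, 0.0984]
tool_rot: [-0.189, -3.13, 0.003]
force: [-0.0, -0.3, 0.8]
grip_width: 0.0851
25.02 [ 0.5832 -0.0406  0.0984] q [-0.26  0.62  0.34  1.82 -0.29  0.75  1.69] F [-0.  -0.3  0.8] w 0.08512274632119411
turn [-0.002  -0.0054 -0.0006]
[.587,-.0403,.027] [-0.0041  0.0009  0.0714]
3.3333333333333335
```

View pics/s10.png

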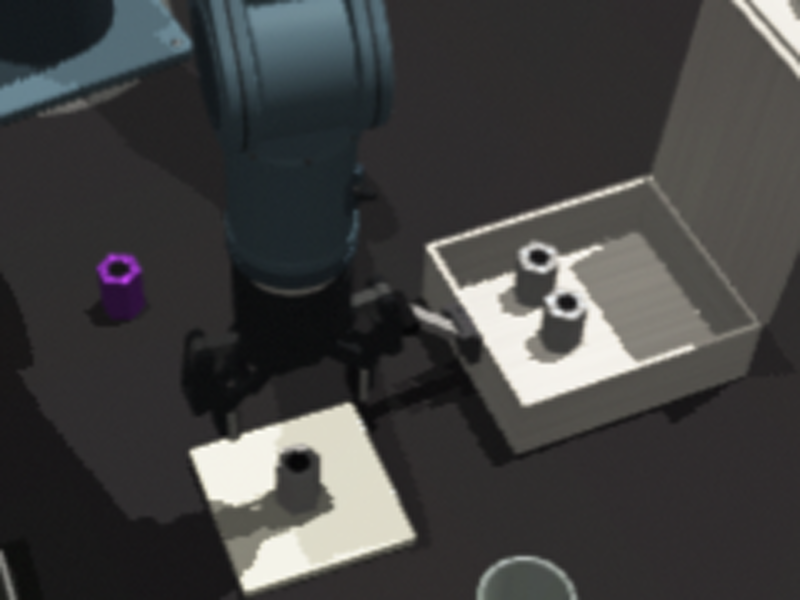

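Both sleeves stand in the box at (537,270) and (565,318). The last one is under the fingers at (297,472), and no other steel sleeves are visible. Grip it.

```bash
python3 -m inch '[{"dx":-0.003,"dy":0.001,"dz":0.03,"wx":-0.001,"wy":-0.003,"wz":0},{"dx":0,"dy":0,"dz":0.025,"wx":0,"wy":0,"wz":0},{"dx":0,"dy":0,"dz":0.014,"wx":0,"wy":0,"wz":0},{"dx":0,"dy":0,"dz":0,"wx":0,"wy":0,"wz":0},{"dx":0,"dy":0,"dz":0,"wx":0,"wy":0,"wz":0}]'
python3 -m inch '[{"dx":0,"dy":0,"dz":0,"wx":0,"wy":0,"wz":0},{"dx":0,"dy":0,"dz":0,"wx":0,"wy":0,"wz":0},{"dx":0,"dy":0,"dz":0,"wx":0,"wy":0,"wz":0},{"dx":0,"dy":0,"dz":0,"wx":0,"wy":0,"wz":0},{"dx":0,"dy":0,"dz":0,"wx":0,"wy":0,"wz":0},{"dx":0,"dy":0,"dz":0,"wx":0,"wy":0,"wz":0},{"dx":0,"dy":0,"dz":0,"wx":0,"wy":0,"wz":0}]' 0 80
python3 -m inch '[{"dx":0,"dy":0,"dz":-0.025,"wx":0,"wy":0,"wz":0},{"dx":0,"dy":0,"dz":-0.04,"wx":0,"wy":0,"wz":0},{"dx":0,"dy":0,"dz":-0.04,"wx":0,"wy":0,"wz":0},{"dx":0,"dy":0,"dz":-0.04,"wx":0,"wy":0,"wz":0},{"dx":0,"dy":0,"dz":-0.04,"wx":0,"wy":0,"wz":0},{"dx":0,"dy":0,"dz":0,"wx":0,"wy":0,"wz":0},{"dx":0,"dy":0,"dz":0,"wx":0,"wy":0,"wz":0}]'
python3 st.py "[.599,.211,.2]"
```

```text
time_s: 25.48
ee_pos: [0.5892, -0.0401, 0.0325]
tool_rot: [0.189, 3.132, -0.0]
force: [0.3, 0.1, 0.4]
grip_width: 0.0853
time_s: 26.07
ee_pos: [0.5891, -0.04, 0.0326]
tool_rot: [0.189, 3.132, 0.0]
force: [-1.3, 0.6, 8.4]
grip_width: 0.031
time_s: 26.65
ee_pos: [0.5894, -0.04, 0.2189]
tool_rot: [0.189, 3.128, 0.001]
force: [-1.0, 1.0, -2.8]
grip_width: 0.0311
26.65 [ 0.5894 -0.04    0.2189] q [-0.31  0.47  0.41  1.74 -0.22  0.97  1.63] F [-1.   1.  -2.8] w 0.03108495935954905
turn [ 0.0011  0.008  -0.0005]
[.599,.211,.2] [0.0209 0.2503 0.019 ]
```

```bash
python3 -m inch '[{"dx":0.0026,"dy":0.0313,"dz":0,"wx":0,"wy":0.001,"wz":0},{"dx":0.0026,"dy":0.0313,"dz":0,"wx":0,"wy":0.001,"wz":0},{"dx":0.0026,"dy":0.0313,"dz":0,"wx":0,"wy":0.001,"wz":0},{"dx":0.0026,"dy":0.0313,"dz":0,"wx":0,"wy":0,"wz":0},{"dx":0.0026,"dy":0.0313,"dz":0,"wx":0,"wy":0,"wz":0},{"dx":0.0026,"dy":0.0313,"dz":0,"wx":0,"wy":0,"wz":0},{"dx":0.0026,"dy":0.0313,"dz":0,"wx":0,"wy":0,"wz":0},{"dx":0.0026,"dy":0.0313,"dz":0,"wx":0,"wy":0,"wz":0}]'
python3 -m inch '[{"dx":0,"dy":0,"dz":0,"wx":0,"wy":0,"wz":0},{"dx":0,"dy":0,"dz":0,"wx":0,"wy":0,"wz":0},{"dx":0,"dy":0,"dz":0,"wx":0,"wy":0,"wz":0}]'
python3 st.py "[.599,.211,.028]"
```

```text
time_s: 27.32
ee_pos: [0.5959, 0.2124, 0.2141]
tool_rot: [-0.189, -3.132, 0.003]
force: [0.4, 0.6, -0.8]
grip_width: 0.0316
time_s: 27.57
ee_pos: [0.5965, 0.2101, 0.2146]
tool_rot: [-0.19, -3.133, 0.004]
force: [0.4, -1.4, -2.0]
grip_width: 0.0313
27.57 [0.5965 0.2101 0.2146] q [-0.66  0.54  0.36  1.62 -0.21  1.02  1.21] F [ 0.4 -1.4 -2. ] w 0.03128295894062056
turn [-0.0024 -0.0024 -0.0006]
[.599,.211,.028] [-0.0028  0.0017  0.1866]
```

```bash
python3 -m inch '[{"dx":0,"dy":0,"dz":0.035,"wx":-0.002,"wy":-0.002,"wz":0},{"dx":0,"dy":0,"dz":0.04,"wx":0,"wy":0,"wz":0},{"dx":0,"dy":0,"dz":0.04,"wx":0,"wy":0,"wz":0},{"dx":0,"dy":0,"dz":0.03,"wx":0,"wy":0,"wz":0},{"dx":0,"dy":0,"dz":0.02,"wx":0,"wy":0,"wz":0},{"dx":0,"dy":0,"dz":0.015,"wx":0,"wy":0,"wz":0},{"dx":0,"dy":0,"dz":0.008,"wx":0,"wy":0,"wz":0},{"dx":0,"dy":0,"dz":0,"wx":0,"wy":0,"wz":0}]'
python3 -m inch '[{"dx":0,"dy":0,"dz":0,"wx":0,"wy":0,"wz":0},{"dx":0,"dy":0,"dz":0,"wx":0,"wy":0,"wz":0},{"dx":0,"dy":0,"dz":0,"wx":0,"wy":0,"wz":0},{"dx":0,"dy":0,"dz":0,"wx":0,"wy":0,"wz":0},{"dx":0,"dy":0,"dz":0,"wx":0,"wy":0,"wz":0}]' 100
python3 -m inch '[{"dx":0,"dy":0,"dz":-0.025,"wx":0,"wy":0,"wz":0},{"dx":0,"dy":0,"dz":-0.04,"wx":0,"wy":0,"wz":0},{"dx":0,"dy":0,"dz":-0.04,"wx":0,"wy":0,"wz":0},{"dx":0,"dy":0,"dz":-0.04,"wx":0,"wy":0,"wz":0},{"dx":0,"dy":0,"dz":-0.04,"wx":0,"wy":0,"wz":0},{"dx":0,"dy":0,"dz":-0.04,"wx":0,"wy":0,"wz":0},{"dx":0,"dy":0,"dz":-0.04,"wx":0,"wy":0,"wz":0},{"dx":0,"dy":0,"dz":-0.04,"wx":0,"wy":0,"wz":0}]' 0 40
python3 st.py
python3 -c "
from h import *
im=np.array(robot.grab_frame('scene'));im2=np.array(robot.grab_frame('top'))
cv2.imwrite('pics/r11s.png',im);cv2.imwrite('pics/r11t.png',im2)
a=im[60:240,220:400];b=im2[120:300,60:240]
cv2.imwrite('pics/c11.png',np.hstack([cv2.resize(a,(400,400),interpolation=3),cv2.resize(b,(400,400),interpolation=3)]))"
```

```text
time_s: 28.23
ee_pos: [0.5971, 0.2099, 0.0269]
tool_rot: [-0.192, -3.136, -0.0]
force: [-0.4, -0.6, -1.4]
grip_width: 0.0314
time_s: 28.65
ee_pos: [0.5985, 0.2118, 0.0294]
tool_rot: [0.189, 3.132, 0.004]
force: [0.4, -0.4, 0.1]
grip_width: 0.0851
time_s: 29.32
ee_pos: [0.5968, 0.2107, 0.336]
tool_rot: [0.19, 3.133, 0.004]
force: [0.4, 0.8, 0.4]
grip_width: -0.0
29.32 [0.5968 0.2107 0.336 ] q [-0.68  0.44  0.39  1.48 -0.17  1.25  1.18] F [0.4 0.8 0.4] w -2.1070258990399583e-07
turn [ 0.0026  0.0027 -0.0007]
```

View pics/c11.png

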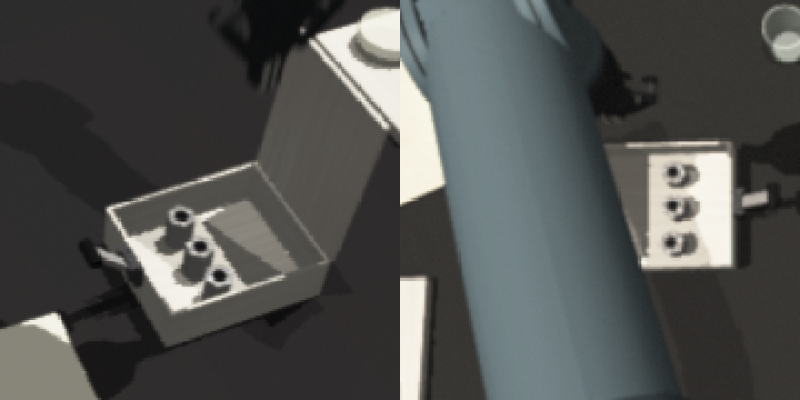

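All three sleeves stand in the box, at (180,215), (198,247) and (218,275) in the left half. Now I'll take the closed fingers over and behind the lid.

```bash
python3 -m inch '[{"dx":0.0077,"dy":0.036,"dz":0,"wx":0,"wy":0,"wz":0},{"dx":0.0077,"dy":0.036,"dz":0,"wx":0,"wy":0,"wz":0},{"dx":0.0077,"dy":0.036,"dz":0,"wx":0,"wy":0,"wz":0},{"dx":0.0077,"dy":0.036,"dz":0,"wx":0,"wy":0,"wz":0},{"dx":0.0077,"dy":0.036,"dz":0,"wx":0,"wy":0,"wz":0},{"dx":0.0077,"dy":0.036,"dz":0,"wx":0,"wy":0,"wz":0},{"dx":0,"dy":0,"dz":0,"wx":0,"wy":0,"wz":0},{"dx":0,"dy":0,"dz":0,"wx":0,"wy":0,"wz":0}]'
python3 -m inch '[{"dx":0,"dy":0,"dz":0.031,"wx":0,"wy":0,"wz":0},{"dx":0,"dy":0,"dz":0.031,"wx":0,"wy":0,"wz":0},{"dx":0,"dy":0,"dz":0.031,"wx":0,"wy":0,"wz":0},{"dx":0,"dy":0,"dz":0.031,"wx":0,"wy":0,"wz":0},{"dx":0,"dy":0,"dz":0,"wx":0,"wy":0,"wz":0},{"dx":0,"dy":0,"dz":0,"wx":0,"wy":0,"wz":0}]'
python3 st.py "[.566,.34,.2125]"
python3 -c "
from h import *
print(snap('scene','s12',(220,0,440,165)))"
```

```text
time_s: 30.08
ee_pos: [0.5755, 0.434, 0.3324]
tool_rot: [0.182, 3.136, 0.003]
force: [-0.5, -0.9, -0.8]
grip_width: -0.0001
time_s: 30.58
ee_pos: [0.5773, 0.4292, 0.2088]
tool_rot: [0.192, 3.136, -0.001]
force: [0.3, 0.5, 1.1]
grip_width: 0.0001
30.58 [0.5773 0.4292 0.2088] q [-0.89  0.7   0.32  1.36 -0.23  1.12  0.9 ] F [0.3 0.5 1.1] w 0.00011693214657923872
turn [-0.0009  0.0001 -0.0019]
[.566,.34,.2125] [ 0.0003 -0.09   -0.0036]
3.6363636363636362
```

View pics/s12.png

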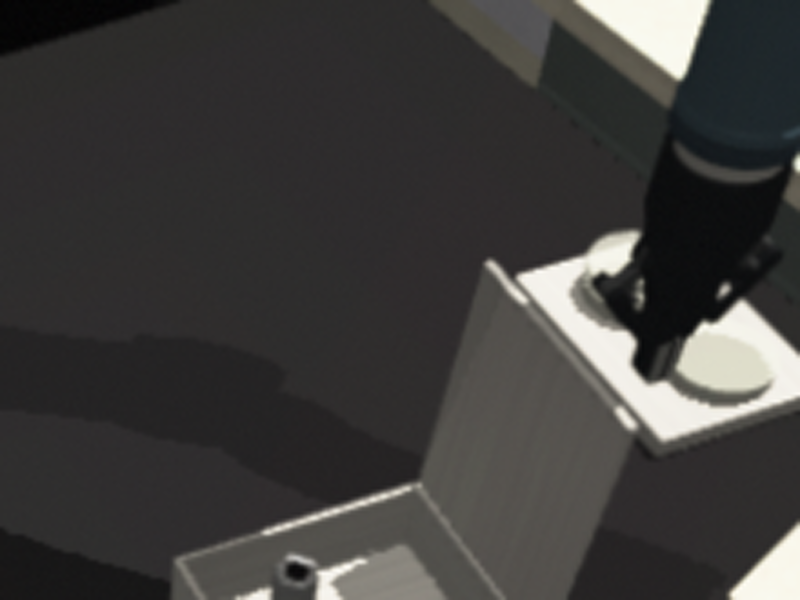

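The closed fingers are behind the lid at (650,370). Push it over in an arc.

```bash
python3 -m inch '[{"dx":0,"dy":-0.018,"dz":-0.0005,"wx":0,"wy":0,"wz":0},{"dx":0,"dy":-0.018,"dz":-0.0005,"wx":0,"wy":0,"wz":0},{"dx":0,"dy":-0.018,"dz":-0.0005,"wx":0,"wy":0,"wz":0},{"dx":0,"dy":-0.014,"dz":-0.0005,"wx":0,"wy":0,"wz":0},{"dx":0,"dy":-0.013,"dz":-0.0005,"wx":0,"wy":0,"wz":0},{"dx":0,"dy":-0.013,"dz":-0.0005,"wx":0,"wy":0,"wz":0}]'
python3 -m inch '[{"dx":0,"dy":-0.018,"dz":0.0025,"wx":0,"wy":0,"wz":0},{"dx":0,"dy":-0.018,"dz":0.0025,"wx":0,"wy":0,"wz":0},{"dx":0,"dy":-0.018,"dz":0.0025,"wx":0,"wy":0,"wz":0},{"dx":0,"dy":-0.013,"dz":0.0076,"wx":0,"wy":0,"wz":0},{"dx":0,"dy":-0.013,"dz":0.0076,"wx":0,"wy":0,"wz":0},{"dx":0,"dy":-0.013,"dz":0.0076,"wx":0,"wy":0,"wz":0},{"dx":0,"dy":-0.013,"dz":0.0076,"wx":0,"wy":0,"wz":0}]'
python3 -m inch '[{"dx":0,"dy":-0.009,"dz":0.012,"wx":0,"wy":0,"wz":0},{"dx":0,"dy":-0.009,"dz":0.012,"wx":0,"wy":0,"wz":0},{"dx":0,"dy":-0.009,"dz":0.012,"wx":0,"wy":0,"wz":0},{"dx":0,"dy":-0.009,"dz":0.012,"wx":0,"wy":0,"wz":0},{"dx":0,"dy":-0.0033,"dz":0.01,"wx":0,"wy":0,"wz":0},{"dx":0,"dy":-0.0033,"dz":0.01,"wx":0,"wy":0,"wz":0},{"dx":0,"dy":-0.0033,"dz":0.01,"wx":0,"wy":0,"wz":0}]'
python3 st.py "[.553,.232,.0685]"
```

```text
time_s: 31.13
ee_pos: [0.5676, 0.338, 0.2154]
tool_rot: [0.189, 3.13, 0.008]
force: [0.8, 2.3, 0.9]
grip_width: 0.0001
time_s: 31.72
ee_pos: [0.5541, 0.2324, 0.175]
tool_rot: [0.189, 3.132, 0.006]
force: [-0.6, 2.3, 0.5]
grip_width: -0.0001
time_s: 32.3
ee_pos: [0.5483, 0.1868, 0.0957]
tool_rot: [0.19, 3.134, 0.003]
force: [-0.6, 0.3, 1.6]
grip_width: 0.0
32.3 [0.5483 0.1868 0.0957] q [-0.62  0.61  0.3   1.84 -0.26  0.72  1.26] F [-0.6  0.3  1.6] w 2.5575507826511374e-05
turn [ 0.0019  0.0021 -0.0005]
[.553,.232,.0685] [0.0008 0.0454 0.0273]
```

```bash
python3 -m inch '[{"dx":0,"dy":-0.002,"dz":0.008,"wx":0,"wy":0,"wz":0},{"dx":0,"dy":-0.002,"dz":0.008,"wx":0,"wy":0,"wz":0},{"dx":0,"dy":0,"dz":0.006,"wx":0,"wy":0,"wz":0},{"dx":0,"dy":0,"dz":0.003,"wx":0,"wy":0,"wz":0},{"dx":0,"dy":0,"dz":0,"wx":0,"wy":0,"wz":0}]'
python3 -m inch '[{"dx":0,"dy":0,"dz":0.0015,"wx":0,"wy":0,"wz":0},{"dx":0,"dy":0,"dz":0,"wx":0,"wy":0,"wz":0}]'
python3 -m inch '[{"dx":0,"dy":0,"dz":0.0015,"wx":0,"wy":0,"wz":0},{"dx":0,"dy":0,"dz":0,"wx":0,"wy":0,"wz":0}]'
```

```text
time_s: 32.72
ee_pos: [0.5473, 0.1832, 0.0705]
tool_rot: [0.189, 3.135, 0.002]
force: [-0.9, 0.2, 1.2]
grip_width: -0.0002
time_s: 32.88
ee_pos: [0.5479, 0.1835, 0.0699]
tool_rot: [0.189, 3.134, 0.003]
force: [-0.3, 0.8, -0.4]
grip_width: 0.0002
time_s: 33.05
ee_pos: [0.548, 0.1835, 0.0687]
tool_rot: [0.189, 3.133, 0.004]
force: [0.4, 0.5, 0.8]
grip_width: 0.0001
```

```bash
python3 -m inch '[{"dx":0,"dy":0,"dz":0.0015,"wx":0,"wy":0,"wz":0},{"dx":0,"dy":0,"dz":0,"wx":0,"wy":0,"wz":0}]'
python3 -m inch '[{"dx":0,"dy":0,"dz":0.001,"wx":0,"wy":0,"wz":0},{"dx":0,"dy":0,"dz":0,"wx":0,"wy":0,"wz":0}]'
python3 -c "
from h import *
print(snap('scene','s13',(240,90,400,210)))"
```

```text
time_s: 33.22
ee_pos: [0.5481, 0.1835, 0.0685]
tool_rot: [0.19, 3.134, 0.004]
force: [-5.0, -0.2, 15.4]
grip_width: -0.0
time_s: 33.38
ee_pos: [0.5481, 0.1835, 0.0684]
tool_rot: [0.19, 3.134, 0.005]
force: [-8.3, -2.2, 24.5]
grip_width: 0.0003
5.0
```

View pics/s13.png

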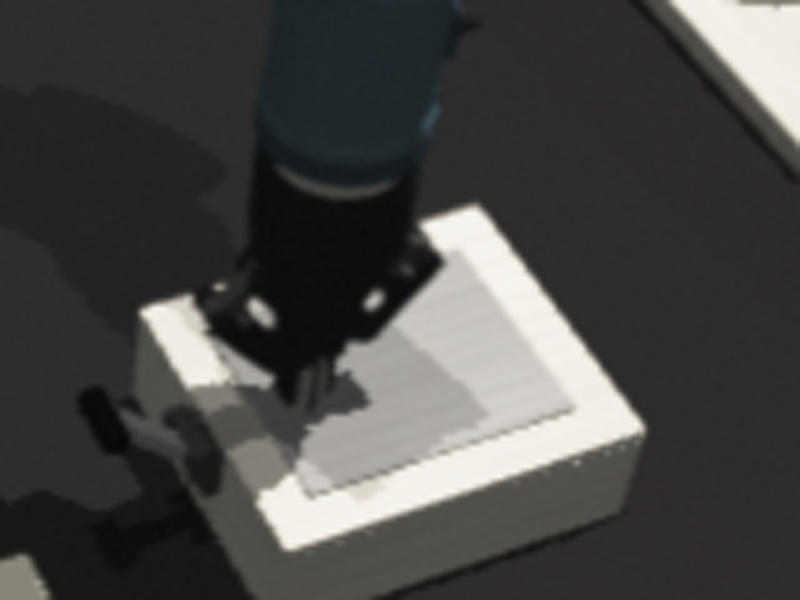

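The lid is shut flat: there was hard contact at z = 0.0685, which is the lid's top face. The clamp bar is at (100,420). That was my 16th picture, so the rest is checked by force and numbers. Move outside the clamp bar.

```bash
python3 -m inch '[{"dx":0,"dy":0,"dz":-0.03,"wx":0,"wy":0,"wz":0},{"dx":0,"dy":0,"dz":-0.035,"wx":0,"wy":0,"wz":0},{"dx":0,"dy":0,"dz":-0.035,"wx":0,"wy":0,"wz":0},{"dx":0,"dy":0,"dz":-0.035,"wx":0,"wy":0,"wz":0},{"dx":0,"dy":-0.038,"dz":0,"wx":0,"wy":0,"wz":0},{"dx":0,"dy":-0.038,"dz":0,"wx":0,"wy":0,"wz":0},{"dx":0,"dy":-0.038,"dz":0,"wx":0,"wy":0,"wz":0},{"dx":0,"dy":-0.038,"dz":0,"wx":0,"wy":0,"wz":0}]'
python3 -m inch '[{"dx":0,"dy":0,"dz":0,"wx":0,"wy":0,"wz":0},{"dx":0,"dy":0,"dz":0.02,"wx":0,"wy":0,"wz":0},{"dx":0,"dy":0,"dz":0.03,"wx":0,"wy":0,"wz":0},{"dx":0,"dy":0,"dz":0.03,"wx":0,"wy":0,"wz":0},{"dx":0,"dy":0,"dz":0.03,"wx":0,"wy":0,"wz":0},{"dx":0,"dy":0,"dz":0,"wx":0,"wy":0,"wz":0},{"dx":0,"dy":0,"dz":0,"wx":0,"wy":0,"wz":0}]'
cat > bx.py <<'E'
from h import *
s=robot.read_state();d=np.array(s["ee_pos"])-[.553,.232,0];f=np.array(s["force"])
print("box x,y,z",(d@[.12,.993,0]).round(4),(d@[-.993,.12,0]).round(4),d[2].round(4),"F",(f@[.12,.993,0]).round(1),f[2].round(1))
E
python3 bx.py
```

```text
time_s: 34.1
ee_pos: [0.5288, 0.0308, 0.2009]
tool_rot: [0.188, 3.133, 0.004]
force: [1.4, -0.6, -0.2]
grip_width: -0.0004
time_s: 34.68
ee_pos: [0.5284, 0.0322, 0.0899]
tool_rot: [-0.19, -3.135, -0.002]
force: [0.5, 0.4, 0.2]
grip_width: -0.0
box x,y,z -0.2013 0.0005 0.0899 F 0.5 0.2
```

```bash
python3 -m inch '[{"dx":0,"dy":0.005,"dz":0.005,"wx":0,"wy":0,"wz":0},{"dx":0,"dy":0.007,"dz":0,"wx":0,"wy":0,"wz":0},{"dx":0,"dy":0.006,"dz":0,"wx":0,"wy":0,"wz":0}]'; python3 bx.py
python3 -m inch '[{"dx":0,"dy":0.006,"dz":0,"wx":0,"wy":0,"wz":0},{"dx":0,"dy":0.006,"dz":0,"wx":0,"wy":0,"wz":0}]'>/dev/null; python3 bx.py
python3 -m inch '[{"dx":0,"dy":0.006,"dz":-0.001,"wx":0,"wy":0,"wz":0},{"dx":0,"dy":0.006,"dz":-0.001,"wx":0,"wy":0,"wz":0}]'>/dev/null; python3 bx.py
python3 -m inch '[{"dx":0,"dy":0.006,"dz":-0.003,"wx":0,"wy":0,"wz":0},{"dx":0,"dy":0.006,"dz":-0.003,"wx":0,"wy":0,"wz":0}]'>/dev/null; python3 bx.py
```

```text
time_s: 34.93
ee_pos: [0.5327, 0.0515, 0.0869]
tool_rot: [0.189, 3.131, 0.005]
force: [-0.1, 0.3, -0.6]
grip_width: 0.0002
box x,y,z -0.1817 -0.0015 0.0869 F 0.3 -0.6
box x,y,z -0.1783 -0.0016 0.0872 F -33.8 19.0
box x,y,z -0.1759 -0.0016 0.0899 F -53.3 35.5
box x,y,z -0.1697 -0.0017 0.097 F -60.9 54.1
```

The force direction shows the tip pressing on the upper outer side of the bar, so the lever leans further out than I estimated, near its stop. Back off, go lower and push from under the bar.

```bash
python3 -m inch '[{"dx":0,"dy":-0.01,"dz":0,"wx":0,"wy":0,"wz":0},{"dx":0,"dy":-0.02,"dz":0,"wx":0,"wy":0,"wz":0},{"dx":0,"dy":-0.02,"dz":0,"wx":0,"wy":0,"wz":0},{"dx":0,"dy":0,"dz":0,"wx":0,"wy":0,"wz":0},{"dx":0,"dy":0,"dz":0,"wx":0,"wy":0,"wz":0}]'; python3 bx.py
python3 - <<'E'
from tri import *
im2=np.array(robot.grab_frame('scene'));cv2.imwrite('pics/x.png',im2)
# project candidate bar centres for lever angles
C=np.array([.553,.232]);ax=np.array([.12,.993])
g=cv2.cvtColor(im2,cv2.COLOR_BGR2GRAY)
for a in(2.2,2.3,2.4,2.5,2.6):
    p=a+.171;bx=-.112+.0589*np.cos(p);z=.066+.0589*np.sin(p)
    u,v=w2p('scene',[*(C+ax*bx),z]);print(a,round(bx,3),round(z,3),round(u,1),round(v,1))
print(g[150:190,250:296:2])
E
```

```text
time_s: 35.85
ee_pos: [0.5304, 0.0362, 0.0944]
tool_rot: [0.192, 3.132, 0.004]
force: [0.7, 0.8, 0.4]
grip_width: -0.0
box x,y,z -0.1971 -0.0011 0.0944 F 0.9 0.4
2.2 -0.154 0.107 262.1 170.6
2.3 -0.158 0.103 260.6 172.3
2.4 -0.162 0.098 259.2 173.9
2.5 -0.164 0.093 258.0 175.6
2.6 -0.167 0.087 257.0 177.3
[[ 15  13  14  13  14  14  15  28  29  26  32  99 221 235 237 237 237 237
  237 238 238 236 233]
 [ 13  13  13  13  15  14  20  34  25  22  19  97 236 237 237 237 236 237
  238 237 235 228 213]
 [ 13  14  14  14  13  13  25  53  27  19  16  94 235 237 236 237 238 237
  235 232 223 206 203]
 [ 14  14  13  13  14  13  26  55  40  16  19 156 236 237 238 237 236 233
  224 204 205 203 203]
 [ 14  12  12  13  13  14  20  40  38  14  52 214 237 237 237 236 230 216
  207 204 204 205 204]
 [ 13  13  13  14  13  14  15  22  19  13 114 234 237 236 236 229 206 206
  204 204 205 204 203]
 [ 12  13  15  14  13  14  13  15  15  18 135 235 236 236 237 204 184 205
  206 205 204 202 201]
 [ 14  12  14  14  13  14  15  14  14  36 102 232 236 237 237 231 180 205
  205 202 201 200 201]
 [ 12  14  13  13
[... 2387 characters left out ...]
154 236 239 240 240]
 [ 36  35  35  35  35  36  35  34  16  14  21  23  30  55  26  23  24  50
  109 236 239 239 240]
 [ 34  34  36  35  35  36  36  36  24  14  20  22  25  53  26  24  23  52
   87 220 239 240 240]
 [ 35  35  35  35  36  35  35  35  35  15  20  22  23  53  28  24  23  52
   79 181 238 240 241]
 [ 35  35  36  34  36  35  35  36  35  15  15  22  22  40  41  24  24  60
   77 147 237 240 240]
 [ 35  36  34  35  37  36  36  35  37  24  14  20  22  24  58  28  24  64
   77  94 224 239 240]
 [ 35  34  34  35  36  36  36  35  36  24  14  19  23  14  52  38  32  68
   78  82 206 239 237]
 [ 35  35  35  36  36  36  35  35  35  34  14  16  16  13  36  59  63  77
   78  78 152 235 239]]
```

```bash
python3 -m inch '[{"dx":0,"dy":-0.03,"dz":-0.03,"wx":0,"wy":0,"wz":0},{"dx":0,"dy":-0.02,"dz":-0.035,"wx":0,"wy":0,"wz":0},{"dx":0,"dy":0,"dz":-0.035,"wx":0,"wy":0,"wz":0},{"dx":0,"dy":0,"dz":-0.035,"wx":0,"wy":0,"wz":0},{"dx":0,"dy":0,"dz":-0.035,"wx":0,"wy":0,"wz":0},{"dx":0,"dy":0,"dz":-0.035,"wx":0,"wy":0,"wz":0}]'
python3 - <<'E'
from h import *
im=cv2.cvtColor(np.array(robot.grab_frame('scene')),cv2.COLOR_BGR2GRAY);cv2.imwrite('pics/y.png',im)
old=cv2.cvtColor(cv2.imread('pics/r11s.png'),cv2.COLOR_BGR2GRAY)
for n,g in(("old",old),("new",im)):
    print(n)
    for r in range(150,192,2): print(r,' '.join('%3d'%x for x in g[r,246:292:2]))
E
```

```text
time_s: 36.4
ee_pos: [0.5235, -0.0113, 0.3001]
tool_rot: [0.186, 3.133, 0.004]
force: [1.6, 1.2, -1.0]
grip_width: 0.0
old
150  46  46  46  45  45  45  37  35  35  35  36  35  36  38  58  96 130 184 142  96  84  78  78
152  45  46  45  46  45  45  45  39  35  35  36  61 137 200 204 135  93  80  77  77  77  78  79
154  46  45  46  46  46  45  45  44  40  36  37 202 177  91  78  77  77  77  77  79  80  80  81
156  45  46  45  46  46  46  46  45  46  44  39  94 223  99  76  77  77  79  79  80  80  79  78
158  45  46  45  46  46  45  45  46  46  46  47  75 161 205  84  78  78  78  79  78  78  79  80
160  46  45  45  46  46  46  46  46  46  46  48  78  90 219 137  76  76  77  79  81  80  80  80
162  45  46  45  46  45  45  46  45  46  46  49  77  79 110 208  92  80  80  79  80  81  85 119
164  46  46  46  46  45  46  45  46  45  46  53  77  78  80 164 180  80  95  84 118 158 200 210
166  45  45  46  45  45  45  44  45  46  45  53  77  78  79  94 221 152 201 201 209 210 210 209
168  46  45  45  46  45  27  22  26  44  45  54  78  78  79  80 159 238 236 216 210 206 203 107
170  45  45  46  
[... 2358 characters left out ...]
  81  80 144 234 236 237 238
178  35  35  35  41  45  45  45  46  43  25  22  23  26  51  61  59  68  82  63 202 239 241 241
180  36  34  35  41  45  46  45  46  45  25  22  23  23  26  56  50  65  74  62  99 236 238 238
182  35  34  35  35  42  45  45  45  46  43  24  24  23  23  42  49  27  26  26  46 154 237 239
184  35  34  35  35  39  45  45  47  46  46  33  22  22  24  24  52  25  24  23  52  88 220 239
186  36  35  35  36  35  36  46  46  47  46  46  25  23  23  23  38  41  24  24  61  77 147 237
188  36  35  36  35  35  36  42  46  47  46  46  35  23  23  22  16  53  38  32  68  78  82 206
190  35  35  35  35  36  36  35  43  46  46  46  43  24  22  16  14  23  71  74  78  78  78  98
```

Comparing pixels before and after, the bar went from about (260,174) to (264,169.5), so the lever is now at about 2.1 rad. The earlier push jammed on friction because it went straight in, so I'll follow the lever's arc instead.

```bash
python3 -m inch '[{"dx":0,"dy":0.018,"dz":0.03,"wx":0,"wy":0,"wz":0},{"dx":0,"dy":0.018,"dz":0.04,"wx":0,"wy":0,"wz":0},{"dx":0,"dy":0.018,"dz":0.04,"wx":0,"wy":0,"wz":0},{"dx":0,"dy":0,"dz":0.04,"wx":0,"wy":0,"wz":0},{"dx":0,"dy":0,"dz":0.04,"wx":0,"wy":0,"wz":0},{"dx":0,"dy":0,"dz":0,"wx":0,"wy":0,"wz":0},{"dx":0,"dy":0,"dz":0,"wx":0,"wy":0,"wz":0},{"dx":0,"dy":0,"dz":0,"wx":0,"wy":0,"wz":0}]'; python3 bx.py; python3 st.py
```

```text
time_s: 37.12
ee_pos: [0.5317, 0.0396, 0.114]
tool_rot: [0.189, 3.131, 0.004]
force: [0.2, -0.5, 0.2]
grip_width: -0.0002
box x,y,z -0.1936 -0.002 0.114 F -0.5 0.2
37.12 [0.5317 0.0396 0.114 ] q [-0.42  0.52  0.33  1.96 -0.26  0.7   1.52] F [ 0.2 -0.5  0.2] w -0.00016740536314821666
turn [ 0.0029  0.0046 -0.    ]
```

```bash
python3 -m inch '[{"dx":0,"dy":0.008,"dz":0.005,"wx":0,"wy":0,"wz":0},{"dx":0,"dy":0.008,"dz":0.004,"wx":0,"wy":0,"wz":0},{"dx":0,"dy":0.005,"dz":0,"wx":0,"wy":0,"wz":0},{"dx":0,"dy":0.002,"dz":0,"wx":0,"wy":0,"wz":0}]'>/dev/null; python3 bx.py
python3 -m inch '[{"dx":0,"dy":0.005,"dz":-0.003,"wx":0,"wy":0,"wz":0},{"dx":0,"dy":0.005,"dz":-0.003,"wx":0,"wy":0,"wz":0}]'>/dev/null; python3 bx.py
python3 -m inch '[{"dx":0,"dy":0.005,"dz":-0.003,"wx":0,"wy":0,"wz":0},{"dx":0,"dy":0.005,"dz":-0.002,"wx":0,"wy":0,"wz":0}]'>/dev/null; python3 bx.py
```

```text
box x,y,z -0.1692 -0.0009 0.1038 F 0.4 0.5
box x,y,z -0.1621 -0.0004 0.1096 F -5.5 3.2
box x,y,z -0.1531 -0.0004 0.1151 F -9.3 12.1
```

```bash
python3 -m inch '[{"dx":0,"dy":0.006,"dz":-0.0015,"wx":0,"wy":0,"wz":0},{"dx":0,"dy":0.006,"dz":-0.0015,"wx":0,"wy":0,"wz":0}]'>/dev/null; python3 bx.py
python3 -m inch '[{"dx":0,"dy":0.006,"dz":0,"wx":0,"wy":0,"wz":0},{"dx":0,"dy":0.006,"dz":0,"wx":0,"wy":0,"wz":0}]'>/dev/null; python3 bx.py
python3 -m inch '[{"dx":0,"dy":0.006,"dz":0.001,"wx":0,"wy":0,"wz":0},{"dx":0,"dy":0.006,"dz":0.001,"wx":0,"wy":0,"wz":0}]'>/dev/null; python3 bx.py
python3 -m inch '[{"dx":0,"dy":0.006,"dz":0.002,"wx":0,"wy":0,"wz":0},{"dx":0,"dy":0.006,"dz":0.003,"wx":0,"wy":0,"wz":0}]'>/dev/null; python3 bx.py
```

```text
box x,y,z -0.1412 -0.0016 0.1187 F -3.1 3.1
box x,y,z -0.127 -0.0013 0.1179 F -2.0 2.6
box x,y,z -0.1144 -0.0006 0.1152 F -1.5 0.6
box x,y,z -0.1024 -0.0004 0.1099 F -1.1 1.6
```

```bash
python3 -m inch '[{"dx":0,"dy":0.005,"dz":0.005,"wx":0,"wy":0,"wz":0},{"dx":0,"dy":0.004,"dz":0.006,"wx":0,"wy":0,"wz":0}]'>/dev/null; python3 bx.py
python3 -m inch '[{"dx":0,"dy":-0.005,"dz":-0.03,"wx":0,"wy":0,"wz":0},{"dx":0,"dy":0.0,"dz":-0.02,"wx":0,"wy":0,"wz":0},{"dx":0,"dy":0.02,"dz":0,"wx":0,"wy":0,"wz":0},{"dx":0,"dy":0.018,"dz":0,"wx":0,"wy":0,"wz":0},{"dx":0,"dy":0,"dz":0,"wx":0,"wy":0,"wz":0}]'>/dev/null; python3 bx.py
python3 -m inch '[{"dx":0,"dy":0,"dz":0.01,"wx":0,"wy":0,"wz":0},{"dx":0,"dy":0,"dz":0.01,"wx":0,"wy":0,"wz":0},{"dx":0,"dy":0,"dz":0.01,"wx":0,"wy":0,"wz":0}]'>/dev/null; python3 bx.py
python3 -m inch '[{"dx":0,"dy":0.002,"dz":0.006,"wx":0,"wy":0,"wz":0},{"dx":0,"dy":0.002,"dz":0.006,"wx":0,"wy":0,"wz":0}]'>/dev/null; python3 bx.py
```

```text
box x,y,z -0.0933 -0.0005 0.0987 F -0.6 3.7
box x,y,z -0.0563 0.0003 0.1488 F 1.3 -0.6
box x,y,z -0.0627 -0.0 0.1175 F 0.8 0.2
box x,y,z -0.0542 -0.0001 0.1069 F 11.9 10.2
```

```bash
python3 -m inch '[{"dx":0,"dy":0,"dz":-0.03,"wx":0,"wy":0,"wz":0},{"dx":0,"dy":-0.012,"dz":-0.01,"wx":0,"wy":0,"wz":0},{"dx":0,"dy":-0.012,"dz":0,"wx":0,"wy":0,"wz":0},{"dx":0,"dy":0,"dz":0,"wx":0,"wy":0,"wz":0}]'>/dev/null; python3 bx.py
python3 -m inch '[{"dx":0,"dy":0,"dz":0.01,"wx":0,"wy":0,"wz":0},{"dx":0,"dy":0,"dz":0.01,"wx":0,"wy":0,"wz":0},{"dx":0,"dy":0,"dz":0.005,"wx":0,"wy":0,"wz":0}]'>/dev/null; python3 bx.py
python3 -m inch '[{"dx":0,"dy":0.002,"dz":0.005,"wx":0,"wy":0,"wz":0},{"dx":0,"dy":0.002,"dz":0.005,"wx":0,"wy":0,"wz":0}]'>/dev/null; python3 bx.py
python3 -m inch '[{"dx":0,"dy":0.002,"dz":0.005,"wx":0,"wy":0,"wz":0},{"dx":0,"dy":0.002,"dz":0.005,"wx":0,"wy":0,"wz":0}]'>/dev/null; python3 bx.py
```

```text
box x,y,z -0.0862 -0.001 0.147 F -1.4 -1.0
box x,y,z -0.0816 0.001 0.1195 F -0.1 -0.2
box x,y,z -0.0771 -0.0001 0.1109 F -0.2 0.2
box x,y,z -0.0728 -0.0006 0.1016 F -0.5 1.0
```

```bash
python3 -m inch '[{"dx":0,"dy":0.003,"dz":0.005,"wx":0,"wy":0,"wz":0},{"dx":0,"dy":0.003,"dz":0.005,"wx":0,"wy":0,"wz":0}]'>/dev/null; python3 bx.py
python3 -m inch '[{"dx":0,"dy":0.003,"dz":0.003,"wx":0,"wy":0,"wz":0},{"dx":0,"dy":0.003,"dz":0.002,"wx":0,"wy":0,"wz":0}]'>/dev/null; python3 bx.py
python3 -m inch '[{"dx":0,"dy":0,"dz":0.0015,"wx":0,"wy":0,"wz":0},{"dx":0,"dy":0,"dz":0.0,"wx":0,"wy":0,"wz":0}]'>/dev/null; python3 bx.py
python3 -m inch '[{"dx":0,"dy":0,"dz":0.0015,"wx":0,"wy":0,"wz":0},{"dx":0,"dy":0,"dz":0.0,"wx":0,"wy":0,"wz":0}]'>/dev/null; python3 bx.py
```

```text
box x,y,z -0.067 -0.0007 0.0919 F -1.1 1.4
box x,y,z -0.0613 -0.0005 0.0867 F -0.4 0.5
box x,y,z -0.0607 -0.0006 0.0856 F 0.5 -0.4
box x,y,z -0.0611 -0.0008 0.0843 F -0.6 0.7
```

```bash
python3 -m inch '[{"dx":0,"dy":0.001,"dz":0.0015,"wx":0,"wy":0,"wz":0},{"dx":0,"dy":0,"dz":0.0,"wx":0,"wy":0,"wz":0}]'>/dev/null; python3 bx.py
python3 -m inch '[{"dx":0,"dy":0.001,"dz":0.0015,"wx":0,"wy":0,"wz":0},{"dx":0,"dy":0,"dz":0.0,"wx":0,"wy":0,"wz":0}]'>/dev/null; python3 bx.py
python3 -m inch '[{"dx":0,"dy":0.001,"dz":0.0015,"wx":0,"wy":0,"wz":0},{"dx":0,"dy":0,"dz":0.0,"wx":0,"wy":0,"wz":0}]'>/dev/null; python3 bx.py
```

```text
box x,y,z -0.0608 -0.0009 0.0833 F -1.5 7.3
box x,y,z -0.0606 -0.0011 0.0827 F -5.3 17.6
box x,y,z -0.0604 -0.0012 0.0823 F -8.3 28.5
```

There's a hard stop at z = 0.083, which matches the top of the bar with the lever flat (0.084). Retreat and check numerically.

```bash
python3 -m inch '[{"dx":0,"dy":0,"dz":-0.02,"wx":0,"wy":0,"wz":0},{"dx":0,"dy":0,"dz":-0.04,"wx":0,"wy":0,"wz":0},{"dx":0,"dy":0,"dz":-0.04,"wx":0,"wy":0,"wz":0},{"dx":0,"dy":0,"dz":-0.04,"wx":0,"wy":0,"wz":0},{"dx":0,"dy":0,"dz":-0.04,"wx":0,"wy":0,"wz":0},{"dx":0,"dy":0,"dz":-0.04,"wx":0,"wy":0,"wz":0},{"dx":0,"dy":0,"dz":0,"wx":0,"wy":0,"wz":0},{"dx":0,"dy":0,"dz":0,"wx":0,"wy":0,"wz":0}]'
python3 - <<'E'
from h import *
C=np.array([.553,.232]);ax=np.array([.12,.993])
im=np.array(robot.grab_frame('scene'));cv2.imwrite('pics/z.png',im);g=cv2.cvtColor(im,cv2.COLOR_BGR2GRAY)
for a in(0,.1,.3):
    p=a+.171;print(a,w2p('scene',[*(C+ax*(-.112+.0589*np.cos(p))),.066+.0589*np.sin(p)]))
for r in range(146,186,2): print(r,' '.join('%3d'%x for x in g[r,262:306:2]))
o=cv2.cvtColor(cv2.imread('pics/r6s.png'),cv2.COLOR_BGR2GRAY)
for n,(x0,y0,x1,y1) in dict(pot=(100,232,146,282),bottle=(215,260,250,315),jar=(170,290,200,328),beaker=(282,245,315,290)).items():
    t=o[y0:y1,x0:x1];w=g[y0-8:y1+8,x0-8:x1+8];m=cv2.minMaxLoc(cv2.matchTemplate(w,t,cv2.TM_CCOEFF_NORMED));print(n,"match",round(m[1],3),"shift px",m[3][0]-8,m[3][1]-8)
E
```

```text
time_s: 42.2
ee_pos: [0.5476, 0.1741, 0.3023]
tool_rot: [0.189, 3.129, 0.007]
force: [-0.4, -0.7, 0.2]
grip_width: -0.0003
0 (np.float64(298.13837397385055), np.float64(167.3975811980155))
0.1 (np.float64(297.9072083395265), np.float64(166.051395994883))
0.3 (np.float64(296.80816051035697), np.float64(163.65459711543713))
146  35  36  35  35  35  36  35  35  37  38  58 104 159 201 208 209 210 210 210 212 214 212
148  36  36  35  35  35  35  39  65 116 177 203 209 208 208 209 209 212 212 209 203 189 173
150  35  35  35  52  76 125 185 205 209 207 207 208 209 210 210 207 201 185 170 167 165 167
152  36  35  35 191 224 209 208 207 208 208 209 208 205 199 186 171 168 167 168 168 168 167
154  35  35  36  89 220 225 210 209 208 206 196 179 171 168 168 169 169 167 167 165 165 165
156  34  34  39  75 151 235 234 209 208 165 152 169 171 170 168 167 166 165 166 167 168 167
158  35  36  38  74  86 216 236 234 214 208 168 166 166 166 166 167 166 168 167 167 164 165
160  35  34  39  77  82 112 234 237 236 216 203 145 167 168 168 167 166 157 161 166 164 165
162  40  35  40  77  80  78 179 236 236 
[... 479 characters left out ...]
 116  75  77  80  28   9  20 132
174  24  23  23  24  63  54  33  55 160 195 188 134  75  68 109 157 157 163 119  77 156 167
176  26  24  23  24  34  52  25  33  61  73  64 112 156 197 209 207 144 167 168 168 168 168
178  43  24  24  23  23  54  44  25  62  57  49 201 229 215 214 213 160 166 173 167 167 166
180  45  25  22  23  22  27  53  28  37  42  61 101 234 214 211 214 218 182 198 197 174 169
182  46  44  23  22  23  24  43  48  25  24  26  47 154 235 227 235 240 235 183 203 204 199
184  46  46  33  23  24  23  25  52  25  23  23  52  87 220 239 239 240 240 205 198 200 202
pot match 0.814 shift px 0 0
bottle match 1.0 shift px 0 0
jar match 1.0 shift px 0 0
beaker match 1.0 shift px 0 0
```

The bar shows at about (298.5,168), against (298.1,167.4) predicted for the lever flat. Everything else is unshifted. Handing in.

```bash
python3 -c "
from bench import robot
print(robot.hand_in())"
```

```text
the job is handed in; nothing more can be done
None
```

I finished every step and handed the job in, but the run may be marked as failed because the raps broke the 120 N wrist force limit. `hand_in` gave no verdict.

**What I did:**
- **Pot:** it took two raps on the board to free the stuck sleeve. I then stood the pot back upturned in the middle of its mat.
- **Sleeves:** the freed sleeve and the only two loose steel ones I could see are standing in the box. I left the purple look-alike alone.
- **Lid and clamp:** I shut the lid, then swung the clamp down onto it.

**Last checks:**
- **Lid:** shut flat. The fingers met firm resistance at 68.5 mm, the height of the shut lid's top.
- **Clamp:** down. The fingers stopped at about 83 mm (84 mm expected), and the bar appears within a pixel of where a flat lever should be.
- **Pot and glassware:** the bottle, beaker and jar match their earlier picture exactly, with no shift. The pot shows no shift either, but its match was only 0.81; I put that down to changed shading and did not view it again.

**What went wrong:**
- **Rap force:** the wrist force read 184 N at the first rap and 357 N at the second, both over the 120 N limit. Both were brief readings at impact, and the run carried on.
- **Clamp push:** my first push jammed on friction at about 80 N. I backed off and closed the clamp along its arc instead.
- **Pictures:** I used all 16 picture views before closing the clamp, so I checked everything after that by force and pixel values only.

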